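# Return stray pipe fittings to the counter caddy

### The job

Put the four stray pipe fittings on the counter (the tee, the 90-degree elbow, the hex nipple and the round cap) back into the caddy, each in the bin that shows the same fitting as its sample, so that it lies flat on the bottom of the bin (the cap mouth down, as it stands now). The four-way cross and the 45-degree bend have no bin here: leave them lying where they are.

Things in the scene. Friction and masses are not known exactly. Their poses are not given: they have to be found in the camera images.
- tee: Loose pipe tee, three arms in a T. Galvanised iron (grey). Lies flat; origin where the pipe axes cross, 22 mm above its underside; z up. Arms are 38 mm in diameter with a 44 mm bead over the last 12 mm. Arms along +y, -y (the run, 76 mm end to end) and +x (the branch), each reaching 38 mm from the origin. About 0.36 kg.
- elbow: Loose 90-degree pipe elbow, two arms in a square L. Galvanised iron (grey). Lies flat; origin where the pipe axes cross, 22 mm above its underside; z up. Arms are 38 mm in diameter with a 44 mm bead over the last 12 mm. Arms along +x and +y, each reaching 38 mm from the origin; round corner of 22 mm radius at the origin. About 0.26 kg.
- nipple: Loose hex nipple: a straight threaded tube with a hexagon round its middle. Galvanised iron (grey). Lies on a flat of the hexagon with its axis level along y, 53 mm long; threads 33 mm in diameter; hexagon 16 mm long, 38 mm across flats (top to bottom) and 44 mm across its corners (along x). Origin at its centre, 19 mm above its underside; z up. About 0.17 kg.
- cap: Loose round pipe cap, mouth down, slightly domed top. Galvanised iron (grey). 45 mm in diameter at the bead round its foot (11 mm high), 40 mm above that, 30 mm tall. Origin on its axis, 14 mm above its underside; z up. About 0.14 kg.
- cross: Look-alike without a bin: loose pipe cross, four arms in a plus. Galvanised iron (grey). Lies flat; origin where the pipe axes cross, 22 mm above its underside; z up. Arms are 38 mm in diameter with a 44 mm bead over the last 12 mm. Arms along +x, -x, +y and -y, each reaching 38 mm from the origin.
- bend45: Look-alike without a bin: loose 45-degree pipe bend, two short arms that make a shallow, wide-open angle. Galvanised iron (grey). Lies flat; origin where the pipe axes cross, 22 mm above its underside; z up. Arms are 38 mm in diameter with a 44 mm bead over the last 12 mm. Arms along +x and along 135 degrees from x (towards +y), each reaching 32 mm from the origin.
- bin_tee: The bin whose sample is a tee. One of four blue bins fixed in a row (108 mm pitch, any order). Origin: centre of underside, 6 mm above counter; y along the row, +x level to the sample, z up. Well 110 (x) by 100 (y) mm inside, centred on origin; floor and walls 3 mm thick; rim 26 mm high at -x, 36 mm at +x. Sample fixed on the slope beyond the +x wall, top 70 mm above counter.
- bin_elbow: The bin whose sample is a 90-degree elbow. One of four blue bins fixed in a row (108 mm pitch, any order). Origin: centre of underside, 6 mm above counter; y along the row, +x level to the sample, z up. Well 110 (x) by 100 (y) mm inside, centred on origin; floor and walls 3 mm thick; rim 26 mm high at -x, 36 mm at +x. Sample fixed on the slope beyond the +x wall, top 70 mm above counter.
- bin_nipple: The bin whose sample is a hex nipple. One of four blue bins fixed in a row (108 mm pitch, any order). Origin: centre of underside, 6 mm above counter; y along the row, +x level to the sample, z up. Well 110 (x) by 100 (y) mm inside, centred on origin; floor and walls 3 mm thick; rim 26 mm high at -x, 36 mm at +x. Sample fixed on the slope beyond the +x wall, top 70 mm above counter.
- bin_cap: The bin whose sample is a round cap. One of four blue bins fixed in a row (108 mm pitch, any order). Origin: centre of underside, 6 mm above counter; y along the row, +x level to the sample, z up. Well 110 (x) by 100 (y) mm inside, centred on origin; floor and walls 3 mm thick; rim 26 mm high at -x, 36 mm at +x. Sample fixed on the slope beyond the +x wall, top 70 mm above counter.
Mind the look-alikes: they are no part of the job. Leave any orange or red look-alike of the nipple alone.

How it is judged:
By the outcome, as a careful person would: the job done as asked, in the order asked, and still so for the second after the job is handed in, with the robot touching nothing.
It also fails if it takes over 106 s, if anything falls off the work surface, if the arm or the gripper's body presses on something with over 40 N, if the wrist force passes 120 N, or if a joint passes its speed limit or range.

### The arm

A 6-joint arm with a two-finger parallel gripper is mounted at the origin on the work surface. World frame = base frame: x ahead of the robot, y to its left, z up, the work surface at z = 0. Lengths are in mm, angles in degrees, forces in N, time in s.
With the tool pointing down it reaches from about 325 to 750 mm from the base axis. Payload 7.6 kg.
Tool frame: the origin (TCP) lies at the very end of the fingers, on their centre line; the grasp point (between the pads) lies 19 mm behind it; z points along the fingers, y is the direction in which the jaws open and shut (so a half turn about z gives the same grasp; the last joint's range is limited). The gripper opens to 85 mm and grips with 20 to 120 N. Pads are 22 mm wide; open, the fingers measure 114 mm over their backs; the gripper's body (76 mm by 85 mm) begins 54 mm behind the grasp point. The pads swing forward as they close: fully open they stand 13 mm farther back than shut.
Start: joints at [-4.028, 2.991, 80.254, -0, 96.75, -4.028], TCP at [525.02, 0.022, 231.323] pointing down, gripper open.
Joint ranges: [-166.34, 166.34], [-52.06, 124.39], [6.96, 135.62], [-60.46, 240.46], [14.63, 156.25], [-167.68, 167.68]. Speed limits (degrees/s): [147.25, 147.25, 172.46, 180, 180, 180].

### API

Orientations are given as [roll, pitch, yaw] about the fixed x, y, z axes, in that order (R = Rz(yaw) Ry(pitch) Rx(roll)).
In Python, from rig import sensors, get_image, ctrl gives the robot as it stands.
- The arm moves only by the tool jog_arm, never from a script. Its arguments are lists of equal length, an entry for each row: "linear": the shift along the tool's x, y, z in m, a list of three; "twist": the turn about the tool's z in rad; "gripper": the opening in per cent of the stroke, from 0 (shut) to 100 (fully open). A call has 1 to 10 rows; each row is the pose to reach, as a shift and turn from the pose measured when the call began, along the tool's axes at that moment; what a row does not reach only later rows make up. A row lasts 1/12 s, in which the tool goes at most 41.7 mm and 7.16 degrees, less where a joint would pass 70% of its speed; a pose out of reach is approached as far as the arm can. A call with a gripper value outside its range is refused whole. The fingers move at their own pace and stop on an object; "newtons" is the grip in N (left out, the last holds). Time passes only in rows, so rows that repeat a pose let the fingers close. It gives the time, the measured TCP pose, the force and the opening at its end, in the units of the state.
- sensors.get_state(): the state, without advancing time (a new reading comes with each control period).
- get_image(name): name is "scene" or "side" or "wrist"; returns a dict with "img" (480x640x3 uint8, red, green, blue), "mtx" (3x3 intrinsics, pixels), "position" and "rotation" of the camera in the world. Camera axes: x right, y down, z forward; pixel columns grow to the right and rows downward; lengths in mm; the calibration is good to about 2 mm. A picture is of the moment at which its call begins. There is no depth.
- ctrl.hand_in(): hands the job in, once; it reports no verdict.
The state is a dict: "time": time; "q": joint angles; "qvel": joint speeds; "effort": joint torques, N m; "tcp_pos": TCP position; "tool_rot": TCP orientation; "wrist_force": force on the tool from outside, world axes, zero at the start; "wrist_torque": the same for the moment, N m; "finger_gap": finger opening in mm.
Only numpy, scipy, OpenCV 4.12 (cv2) and the standard library are available. Lean on these libraries where they do the work, as an engineer would, in place of code of your own. Each camera call takes 0.05 s, during which the arm holds its last target.

## Working session

There is one attempt and no reset: what is moved stays moved. The work goes in short steps, Python scripts to look and compute and a tool call to move; the robot and the scene stay as the last step left them, time stands still between calls to the robot, and variables do not carry over. Pictures are saved under pics/ and viewed, and the job is handed in when it is done.

Besides the shell and the picture viewer there is one more tool, called after "Emit:" as a command line: name --pt "numbers of a row" for each row, then --argument value for the rest. jog_arm: Moves the arm, as the interface text tells. Its arguments: {"type":"object","properties":{"linear":{"type":"array"},"twist":{"type":"array"},"gripper":{"type":"array"},"newtons":{"type":"number"}},"required":["linear","twist","gripper"]}

```bash
mkdir -p pics; ls; cat > h.py <<'E'
import numpy as np, cv2
from rig import sensors, get_image, ctrl
def grab(n,f):
    d=get_image(n); cv2.imwrite(f'pics/{f}.png',cv2.cvtColor(d['img'],cv2.COLOR_RGB2BGR))
    np.savez(f'pics/{f}.npz',mtx=d['mtx'],p=d['position'],R=d['rotation']); return d
def load(f): return np.load(f'pics/{f}.npz')
def ray(c,u,v):
    r=np.linalg.inv(c['mtx'])@np.array([u,v,1.]); return np.array(c['p'],float).ravel(), np.array(c['R'])@r
def onz(c,u,v,z):
    p,r=ray(c,u,v); return p+r*(z-p[2])/r[2]
def proj(c,X):
    x=np.array(c['mtx'])@np.array(c['R']).T@(np.array(X,float)-np.array(c['p']).ravel()); return x[:2]/x[2]
def tri(obs):
    A=np.zeros((3,3));b=np.zeros(3)
    for c,u,v in obs:
        p,r=ray(c,u,v); r=r/np.linalg.norm(r); M=np.eye(3)-np.outer(r,r); A+=M;b+=M@p
    return np.linalg.solve(A,b)
E
python3 - <<'E'
from h import *
for n in ['scene','side','wrist']:
    d=grab(n,n+'0'); print(n,np.round(d['mtx'],1).tolist(),np.round(d['position'],1),np.round(d['rotation'],3).tolist())
print(sensors.get_state())
E
```

```text
pics
scene [[436.8, 0.0, 318.3], [0.0, 436.8, 243.4], [0.0, 0.0, 1.0]] [1131.9  398.   757.3] [-135.668, 0.931, 120.085]
side [[580.3, 0.0, 318.5], [0.0, 580.3, 244.9], [0.0, 0.0, 1.0]] [-109.5 -944.1  833.3] [-123.872, -1.204, -32.223]
wrist [[421.9, 0.0, 325.7], [0.0, 421.9, 239.7], [0.0, 0.0, 1.0]] [524.3  66.4 372.3] [164.893, 0.097, 0.029]
{'time': 0.15, 'q': array([-4.02865531e+00,  3.02171579e+00,  8.02974007e+01, -2.52724554e-04,
        9.67514957e+01, -4.02744865e+00]), 'qvel': array([ 0.05628416, -0.13568053, -0.23269352, -0.06061476, -0.13049148,
       -0.06057987]), 'effort': array([ 9.01752592e-04, -3.81951857e+01, -3.60423374e+01, -3.57651027e-05,
        4.66565543e-03,  6.07237575e-05]), 'tcp_pos': array([5.24777031e+02, 3.04396724e-02, 2.30660329e+02]), 'tool_rot': array([-1.79929545e+02, -4.70900912e-03,  8.99987609e+01]), 'wrist_force': array([ 1.38693796,  0.56152858, -0.06118543]), 'wrist_torque': array([-0.00490137,  0.00813263, -0.02069797]), 'finger_gap': 85.28127350013207}
```

View images.

```bash
python3 - <<'E'
s=open('h.py').read()
s=s.replace("def grab","from scipy.spatial.transform import Rotation as Ro\ndef grab",1).replace("R=d['rotation'])","R=Ro.from_euler('xyz',np.ravel(d['rotation']),degrees=True).as_matrix())")
open('h.py','w').write(s)
import numpy as np
from scipy.spatial.transform import Rotation as Ro
for n in ['scene0','side0','wrist0']:
    d=dict(np.load(f'pics/{n}.npz')); d['R']=Ro.from_euler('xyz',np.ravel(d['R']),degrees=True).as_matrix(); np.savez(f'pics/{n}.npz',**d)
E
```

```text
(no output)
```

View pics/scene0.png

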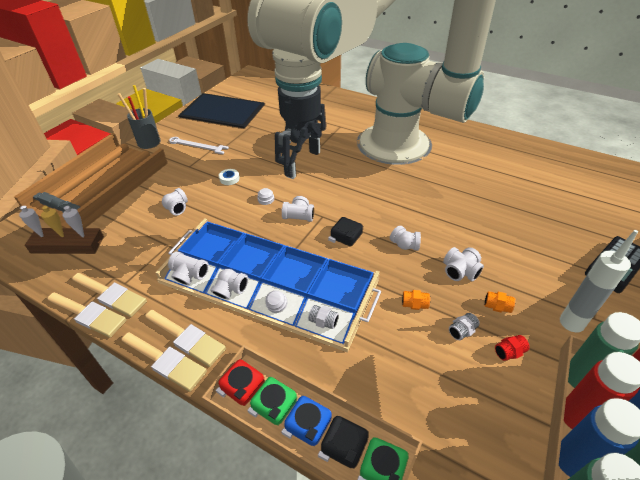

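View pics/side0.png

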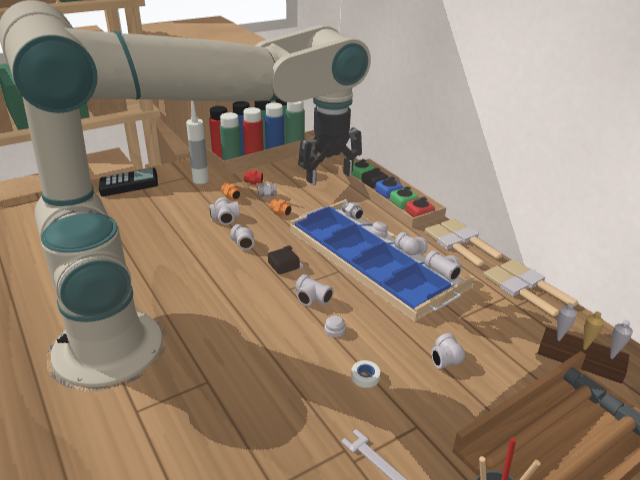

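View pics/wrist0.png

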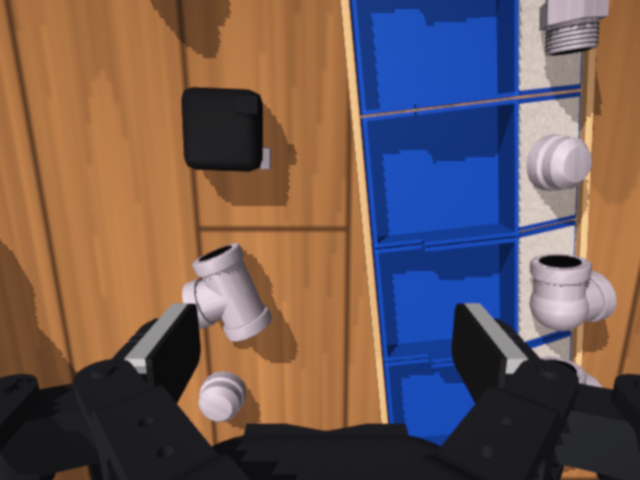

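```bash
python3 - <<'E'
import cv2,numpy as np
a=cv2.imread('pics/scene0.png')[160:360,140:540]; cv2.imwrite('pics/c1.png',cv2.resize(a,(800,400),interpolation=3))
b=cv2.imread('pics/side0.png')[160:380,200:480]; cv2.imwrite('pics/c2.png',cv2.resize(b,(763,600),interpolation=3))
E
```

```text
(no output)
```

View pics/c1.png

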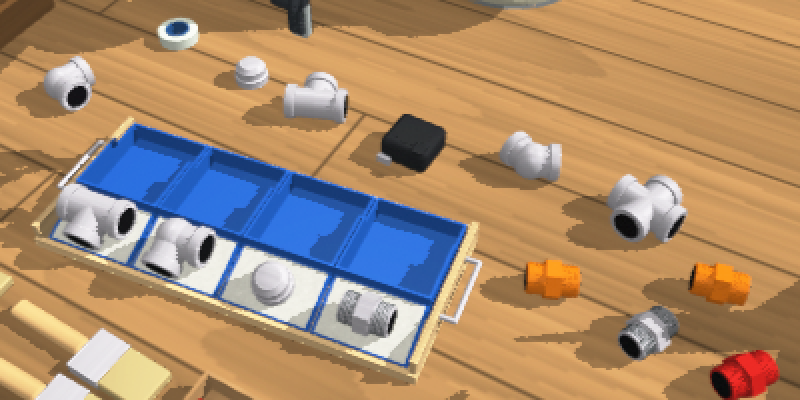

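View pics/c2.png

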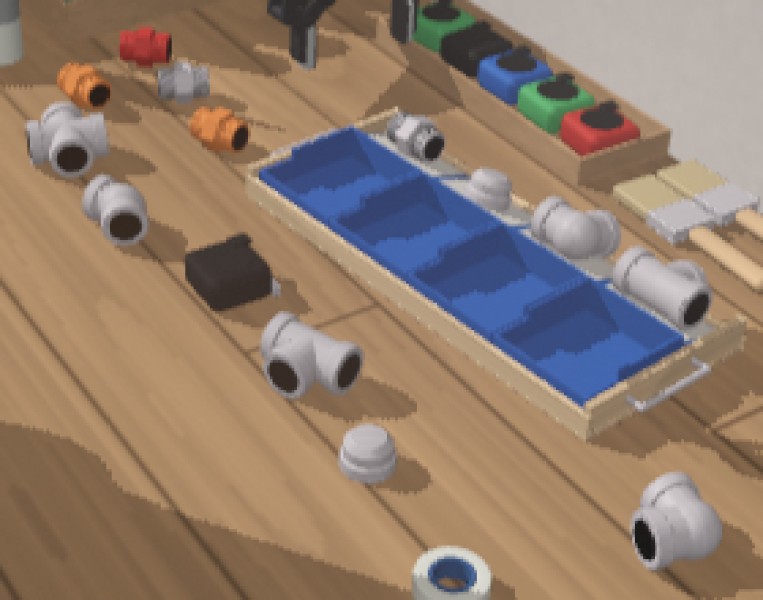

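Emit:
jog_arm --pt "0 0 -0.04" --pt "0 0 -0.08" --pt "0 0 -0.12" --pt "0 0 -0.16" --pt "0 0 -0.16" --twist '[0,0,0,0,0]' --gripper '[100,100,100,100,100]'

```text
time: 0.57
tcp_pos: [525.5, -0.0, 399.9]
tool_rot: [179.3, 0.1, 90.0]
wrist_force: [-1.1, 0.6, 1.9]
finger_gap: 85.3
```

```bash
python3 - <<'E'
from h import *
grab('wrist','w1'); print(sensors.get_state()['tcp_pos'])
E
```

```text
[ 5.25557505e+02 -8.41834427e-03  3.95784280e+02]
```

View pics/w1.png

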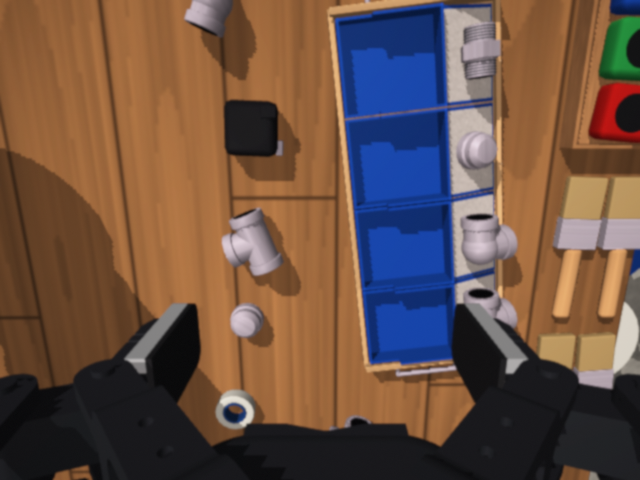

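Loose grey fittings seen in the scene image:
- (175,202): square L, the elbow.
- (265,197): cap.
- (298,209): three arms, the tee.
- (405,238): shallow angle, bend45, leave.
- (463,264): four arms, cross, leave.
- (464,326): grey hex nipple. The others at (416,299), (500,301) and (512,347) are orange or red, leave.

The samples from left to right look like tee, elbow, cap, nipple. I'll look more closely from above.

Emit:
jog_arm --pt "0 -0.03 0" --pt "0 -0.065 0" --pt "0 -0.1 0" --pt "0 -0.13 0" --pt "0 -0.13 0" --pt "0 -0.13 0" --twist '[0,0,0,0,0,0]' --gripper '[100,100,100,100,100,100]'

```text
time: 1.12
tcp_pos: [394.7, 0.0, 394.5]
tool_rot: [179.5, 0.0, 90.0]
wrist_force: [-0.2, 0.2, 0.5]
finger_gap: 85.2
```

```bash
python3 - <<'E'
from h import *
grab('wrist','w2'); s=sensors.get_state(); print(s['time'],s['tcp_pos'],s['tool_rot'])
E
```

```text
1.1667 [3.95468110e+02 3.08872124e-03 3.94065147e+02] [1.79578805e+02 2.80770330e-02 8.99950100e+01]
```

View pics/w2.png

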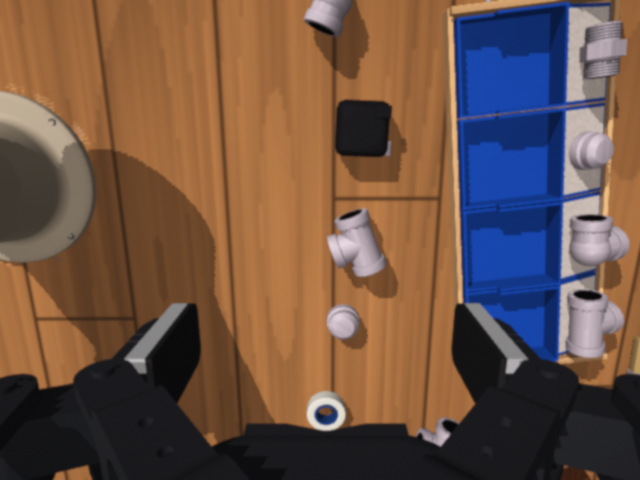

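```bash
python3 - <<'E'
import cv2
for f,(x,y,w,h) in {'w1':(325,0,190,375),'w2':(440,0,200,375)}.items():
    a=cv2.imread(f'pics/{f}.png')
    for k,(y0,y1) in enumerate([(0,190),(185,375)]):
        c=cv2.resize(a[y0:y1,x:x+w],None,fx=3,fy=3,interpolation=2)
        for i in range(0,w,10):
            cv2.line(c,(i*3,0),(i*3,6 if i%50 else 14),(0,255,255),1)
        for i in range(0,190,10): cv2.line(c,(0,i*3),(6 if (i+y0)%50 else 14,i*3),(0,255,255),1)
        cv2.imwrite(f'pics/z_{f}_{k}.png',c)
import numpy as np
r=[np.hstack([cv2.imread(f'pics/z_w1_{k}.png')[:, :], ]) for k in (0,1)]
E
```

```text
(no output)
```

View pics/z_w1_0.png

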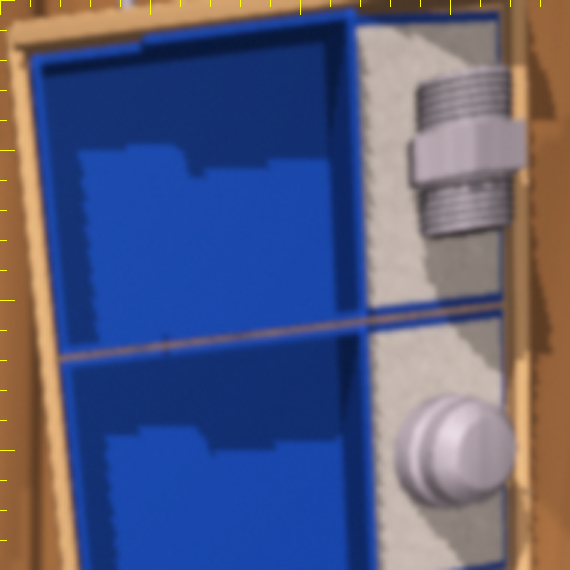

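View pics/z_w1_1.png

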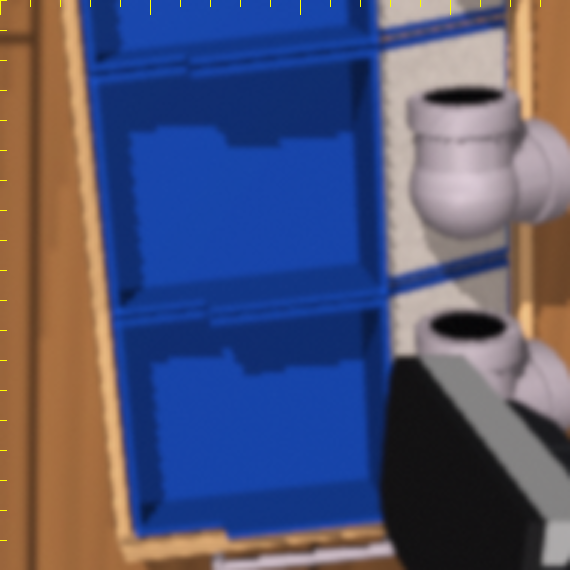

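View pics/z_w2_0.png

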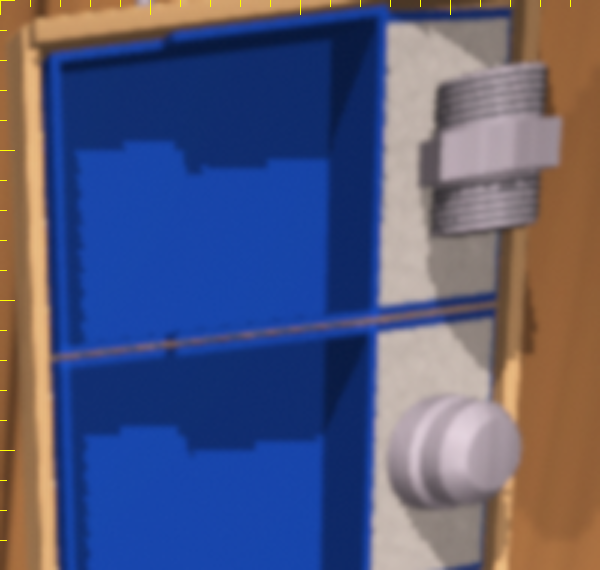

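View pics/z_w2_1.png

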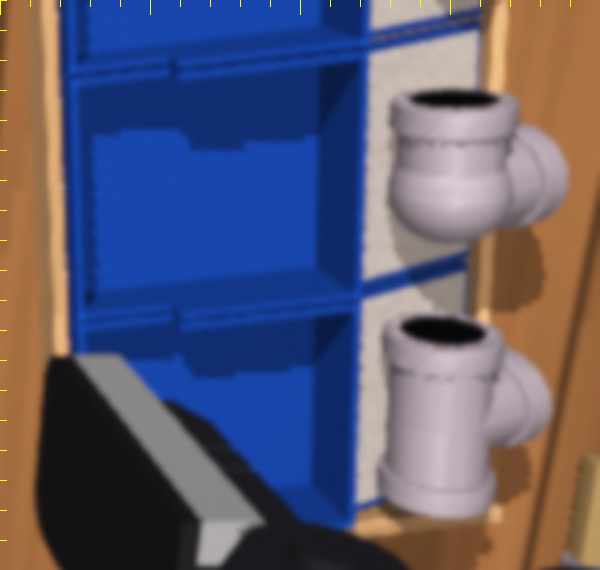

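```bash
cat > bins.py <<'E'
from h import *
a=load('w1');b=load('w2')
P={'d1-':((345,119.3),(456.7,119)),'d1+':((445.7,107.3),(566,106)),'d2-':((355.7,210),(463.3,210)),'d2+':((451,200),(562,201)),'d3-':((362.3,290),(466,292.3)),'d3+':((454,283.3),(560,284))}
X={k:tri([(a,*p),(b,*q)]) for k,(p,q) in P.items()}
if __name__=='__main__':
    for k,v in X.items(): print(k,v.round(1), 'a@z', onz(a,*P[k][0],32 if k[-1]=='-' else 42).round(1),onz(b,*P[k][1],32 if k[-1]=='-' else 42).round(1))
    s=load('scene0');d=load('side0')
    for k,v in X.items(): print(k,proj(s,v).round(1),proj(d,v).round(1))
    # loose items tri (tee crossing, cap top)
    for n,p,q in [('cap top',(244,321),(343,322)),('tee bead far',(247.5,214),(350,214))]: print(n,tri([(a,*p),(b,*q)]).round(1))
E
python3 bins.py
```

```text
d1- [552.6  73.8  16.8] a@z [551.8  73.4  32. ] [548.   73.8  32. ]
d1+ [663.9  86.9  47.2] a@z [665.3  86.4  42. ] [666.7  87.8  42. ]
d2- [566.8 -34.4  26.2] a@z [566.3 -33.8  32. ] [564.7 -32.8  32. ]
d2+ [681.6 -21.   35.9] a@z [679.7 -19.9  42. ] [678.1 -20.   42. ]
d3- [ 576.6 -138.9   34. ] a@z [ 576.8 -139.1   32. ] [ 577.4 -140.3   32. ]
d3+ [ 692.6 -126.8   39.8] a@z [ 691.9 -126.5   42. ] [ 691.1 -125.4   42. ]
d1- [327.9 262.1] [318.6 245.5]
d1+ [307.1 289.7] [352.4 221.2]
d2- [284.3 246.5] [347.8 262.3]
d2+ [259.9 279.2] [382.8 242.8]
d3- [245.2 231.4] [377.7 281.3]
d3+ [217.7 263.3] [413.9 261.5]
cap top [ 420.3 -185.9   23.5]
tee bead far [428.6 -43.7   4.6]
```

```bash
cat > fit.py <<'E'
from h import *
from scipy.optimize import minimize
def cyl(p,d,l0,l1,r,n=24):
    d=np.array(d,float); e=np.array([0,0,1.]) if abs(d[2])<.9 else np.array([1.,0,0]); u=np.cross(d,e);u/=np.linalg.norm(u); w=np.cross(d,u)
    t=np.linspace(0,2*np.pi,n,endpoint=False); c=np.outer(np.cos(t),u)+np.outer(np.sin(t),w)
    return np.vstack([np.array(p)+d*l0+r*c,np.array(p)+d*l1+r*c])
def arm(a,L): 
    d=[np.cos(np.radians(a)),np.sin(np.radians(a)),0]; return [cyl([0,0,0],d,0,L,19),cyl([0,0,0],d,L-12,L,22)]
M={'tee':arm(0,38)+arm(90,38)+arm(-90,38),
 'elbow':arm(0,38)+arm(90,38)+[np.vstack([cyl([0,0,z],[0,0,1],0,0.1,np.sqrt(484-z*z)) for z in (-21,-15,-8,0,8,15,21)])],
 'nipple':[cyl([0,0,0],[0,1,0],-26.5,26.5,16.5),np.array([[22*np.cos(t),y,22*np.sin(t)] for t in np.radians(range(0,360,60)) for y in(-8,8)])],
 'cap':[cyl([0,0,-14],[0,0,1],0,11,22.5),cyl([0,0,-14],[0,0,1],0,26,20),cyl([0,0,-14],[0,0,1],26,30,14)]}
def sil(c,parts,pose,shape,S=4):
    x,y,z,a=pose; R=Ro.from_euler('z',a,degrees=True).as_matrix(); m=np.zeros(shape,np.uint8)
    for P in parts:
        Q=(P@R.T+[x,y,z]-np.ravel(c['p']))@c['R']; q=Q@c['mtx'].T; q=(q[:,:2]/q[:,2:])
        h=cv2.convexHull(np.round(q*16).astype(np.int32)); cv2.fillConvexPoly(m,h,255,shift=4,lineType=cv2.LINE_AA)
    return m
def mask(f,box):
    im=cv2.imread(f'pics/{f}.png'); hsv=cv2.cvtColor(im,cv2.COLOR_BGR2HSV); 
    m=((hsv[...,1]<75)).astype(np.uint8)*255
    o=np.zeros_like(m); x0,y0,x1,y1=box; o[y0:y1,x0:x1]=m[y0:y1,x0:x1]; 
    n,l,st,_=cv2.connectedComponentsWithStats(o); 
    k=1+np.argmax(st[1:,4]); return ((l==k)*255).astype(np.uint8)
def fit(name,views,p0,zfix=None,yaws=range(0,360,30)):
    cs=[(load(f),mask(f,b)) for f,b in views]
    # fill holes
    ms=[]
    for c,m in cs:
        k,_=cv2.findContours(m,cv2.RETR_EXTERNAL,cv2.CHAIN_APPROX_NONE); mm=np.zeros_like(m); cv2.drawContours(mm,k,-1,255,-1); ms.append((c,mm))
    def cost(p):
        t=0
        for c,m in ms:
            s=sil(c,M[name],p if zfix is None else (p[0],p[1],zfix,p[2]),m.shape); t+=np.abs(s.astype(float)-m).sum()/m.sum()
        return t/len(ms)
    best=None
    for y in yaws:
        q=[p0[0],p0[1],p0[2],y] if zfix is None else [p0[0],p0[1],y]
        st=np.diag([8.]*(len(q)-1)+[15.]); sx=np.vstack([q]+[np.array(q)+s for s in st])
        r=minimize(cost,q,method='Nelder-Mead',options=dict(initial_simplex=sx,maxiter=150,xatol=.1,fatol=1e-4))
        if best is None or r.fun<best.fun: best=r
    p=best.x if zfix is None else np.array([best.x[0],best.x[1],zfix,best.x[2]])
    vis=[]
    for (f,b),(c,m) in zip(views,ms):
        im=cv2.imread(f'pics/{f}.png'); k,_=cv2.findContours((sil(c,M[name],p,m.shape)>127).astype(np.uint8),cv2.RETR_LIST,cv2.CHAIN_APPROX_NONE); cv2.drawContours(im,k,-1,(0,255,0),1)
        x0,y0,x1,y1=b; vis.append(cv2.resize(im[y0:y1,x0:x1],(260,260)))
    cv2.imwrite(f'pics/fit_{name}_{views[0][0]}.png',np.hstack(vis[:3]))
    return p.round(1),round(best.fun,3)
E
python3 - <<'E'
from fit import *
s=load('scene0'); 
for u,v in [(175,202),(464,326),(405,238),(463,264),(265,197)]: print(u,v,onz(s,u,v,22).round(0))
print(fit('tee',[('w1',(215,200,290,285)),('w2',(318,200,392,285)),('scene0',(275,190,320,228))],(425,-75,22)))
print(fit('cap',[('w1',(222,296,272,345)),('w2',(320,296,368,345)),('scene0',(252,183,280,207))],(420,-186,14),yaws=[0]))
E
```

```text
175 202 [ 568. -376.   22.]
464 326 [573. 393.  22.]
405 238 [400. 198.  22.]
463 264 [414. 342.  22.]
265 197 [ 437. -181.   22.]
(array([440.8, -77.3,  17.3, 201.3]), np.float64(0.11))
(array([ 419.7, -193.6,    7.4,   14.3]), np.float64(0.177))
```

View pics/fit_tee_w1.png

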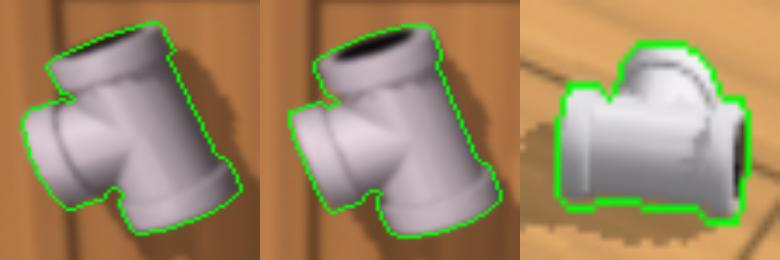

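View pics/fit_cap_w1.png

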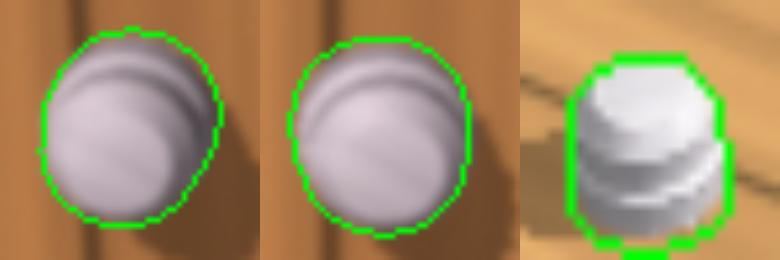

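Emit:
jog_arm --pt "-0.012 0.005 0.035" --pt "-0.024 0.01 0.07" --pt "-0.036 0.015 0.105" --pt "-0.048 0.02 0.14" --pt "-0.06 0.026 0.175" --pt "-0.072 0.032 0.21" --pt "-0.081 0.0365 0.24" --pt "-0.081 0.0365 0.264" --pt "-0.081 0.0365 0.274" --pt "-0.081 0.0365 0.274" --twist '[-0.1,-0.2,-0.3,-0.367,-0.367,-0.367,-0.367,-0.367,-0.367,-0.367]' --gripper '[100,100,100,100,100,100,100,100,100,100]'

```text
time: 2.0
tcp_pos: [432.6, -80.7, 116.9]
tool_rot: [179.9, -0.1, 111.0]
wrist_force: [-0.2, -0.2, 0.1]
finger_gap: 85.7
```

```bash
python3 - <<'E'
from fit import *
grab('wrist','w3'); s=sensors.get_state(); print(s['time'],s['tcp_pos'],s['tool_rot'],s['wrist_force'])
print(fit('tee',[('w1',(215,200,290,285)),('w2',(318,200,392,285))],(440,-77,22),zfix=22,yaws=[201]))
E
```

```text
2.05 [433.73214181 -80.91118753 119.38101392] [1.79757335e+02 6.79133314e-02 1.11033556e+02] [0.93029615 1.06046047 1.07244961]
(array([441. , -76. ,  22. , 200.6]), np.float64(0.106))
```

View pics/w3.png

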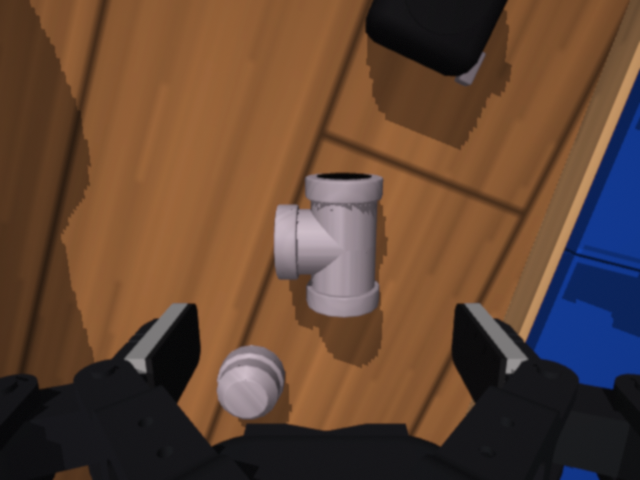

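Emit:
jog_arm --pt "0 0 0.04" --pt "0 0 0.08" --pt "0 0 0.11" --pt "0 0 0.117" --pt "0 0 0.117" --pt "0 0 0.117" --pt "0 0 0.117" --pt "0 0 0.117" --pt "0 0 0.117" --pt "0 0 0.117" --twist '[0,0,0,0,0,0,0,0,0,0]' --gripper '[100,100,100,100,100,55,55,55,55,55]' --newtons 50

```text
time: 2.88
tcp_pos: [436.3, -81.4, 5.5]
tool_rot: [179.5, 0.3, 111.0]
wrist_force: [-1.4, -0.4, 6.3]
finger_gap: 55.8
```

Emit:
jog_arm --pt "0 0 0" --pt "0 0 0" --pt "0 0 0" --pt "0 0 0" --pt "0 0 0" --twist '[0,0,0,0,0]' --gripper '[40,40,40,40,40]'

```text
time: 3.3
tcp_pos: [436.3, -81.4, 5.6]
tool_rot: [179.5, 0.3, 111.0]
wrist_force: [0.3, -0.6, -1.3]
finger_gap: 55.7
```

Emit:
jog_arm --pt "0 0 -0.03" --pt "0 0 -0.06" --pt "0 0 -0.1" --pt "0 0 -0.13" --pt "0 0 -0.13" --pt "0 0 -0.13" --twist '[0,0,0,0,0,0]' --gripper '[40,40,40,40,40,40]'

```text
time: 3.8
tcp_pos: [435.9, -81.5, 137.0]
tool_rot: [179.4, 0.4, 111.0]
wrist_force: [-0.5, 0.6, -4.5]
finger_gap: 55.8
```

```bash
python3 - <<'E'
from fit import *
grab('wrist','w4'); s=sensors.get_state(); print(s['time'],s['tcp_pos'],s['tool_rot'],s['wrist_force'],s['finger_gap'])
E
```

```text
3.85 [434.79415649 -81.20753765 134.91179582] [179.54027848   0.23312892 111.04078732] [-0.15734096  0.97491002 -3.64885323] 56.231217295349055
```

View pics/w4.png

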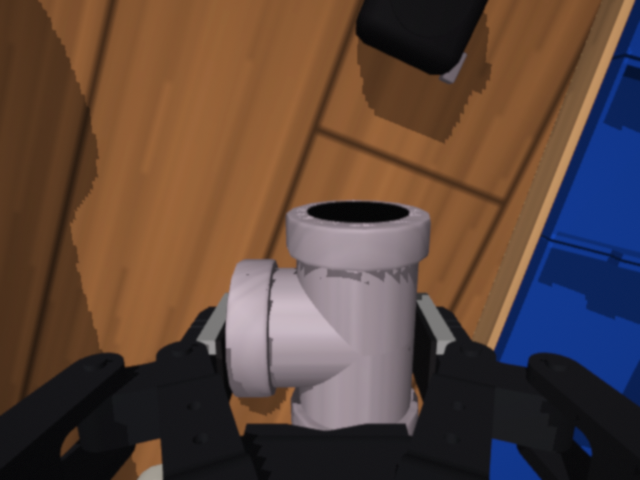

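```bash
cat > go.py <<'E'
import sys
from h import *
s=sensors.get_state(); p=s['tcp_pos']; yaw=s['tool_rot'][2]
R=Ro.from_euler('xyz',s['tool_rot'],degrees=True).as_matrix()
t=np.array([float(v) for v in sys.argv[1:4]]); ty=float(sys.argv[4])
d=R.T@(t-p); print('t',s['time'],'tcp',p.round(1),'rot',s['tool_rot'].round(2),'shift mm',d.round(1),'twist',round(-np.radians((ty-yaw+180)%360-180),3))
E
python3 go.py 641 -186 135 97
```

```text
t 3.85 tcp [434.8 -81.2 134.9] rot [179.54   0.23 111.04] shift mm [-171.8  154.8    1.9] twist 0.245
```

Emit:
jog_arm --pt "-0.017 0.015 0" --pt "-0.043 0.039 0" --pt "-0.069 0.062 0" --pt "-0.095 0.085 0" --pt "-0.12 0.108 0" --pt "-0.146 0.131 0" --pt "-0.164 0.148 0" --pt "-0.172 0.155 0.001" --pt "-0.172 0.155 0.001" --pt "-0.172 0.155 0.001" --twist '[0.03,0.07,0.11,0.15,0.19,0.23,0.245,0.245,0.245,0.245]' --gripper '[40,40,40,40,40,40,40,40,40,40]'

```text
time: 4.68
tcp_pos: [640.1, -185.7, 132.3]
tool_rot: [179.8, -0.0, 97.0]
wrist_force: [0.7, -0.8, -4.6]
finger_gap: 55.6
```

```bash
python3 - <<'E'
from fit import *
grab('wrist','w5');grab('scene','s5')
a=cv2.imread('pics/s5.png')[150:350,100:400]; cv2.imwrite('pics/s5c.png',cv2.resize(a,(800,533),interpolation=2))
E
python3 go.py 641 -186 40 97
```

```text
t 4.7833 tcp [ 640.1 -185.5  134.2] rot [1.7966e+02 3.0000e-02 9.7020e+01] shift mm [-0.6  0.3 94.2] twist 0.0
```

View pics/w5.png

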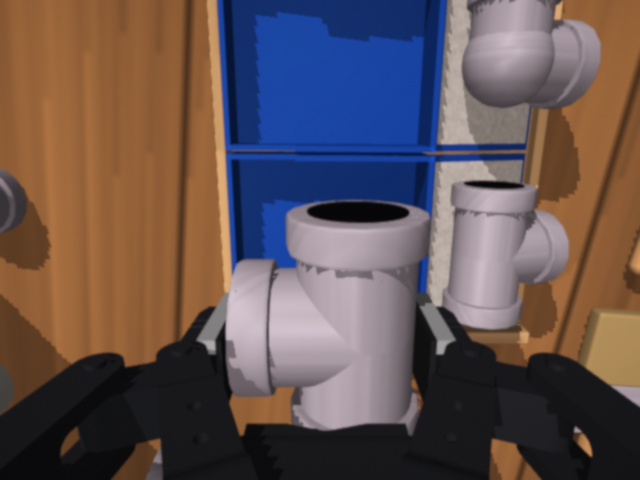

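View pics/s5c.png

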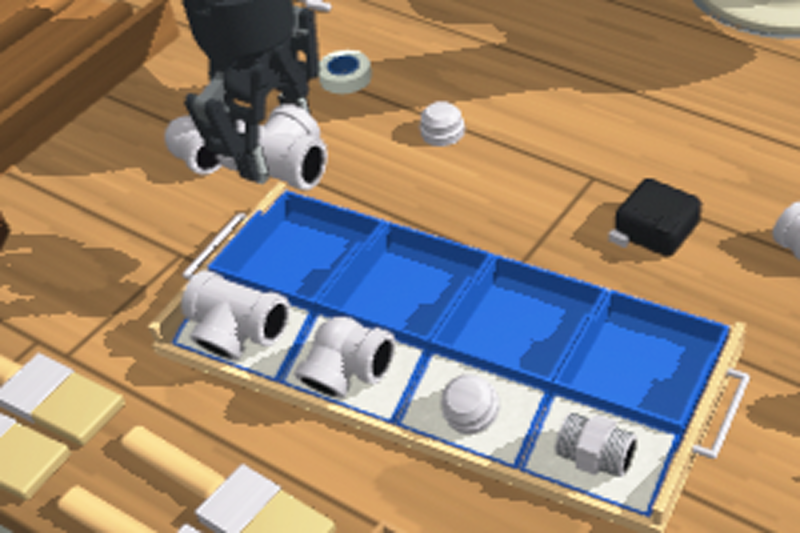

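```bash
python3 - <<'E'
from fit import *
c=load('w5')
A=onz(c,226,153,32);B=onz(c,433,152,42); print(A,B,(A+B)/2)
ax=np.array([.992,.126]);print('well mid cols z32/42:',onz(c,232,130,32),onz(c,434,130,42))
for y in (-60,):
  pass
ex=np.array([np.cos(np.radians(7)),np.sin(np.radians(7)),0]);ey=np.array([-ex[1],ex[0],0])
O=(A+B)/2;O[2]=0
print('tee centre',O-54*ey,'elbow',O+54*ey)
E
```

```text
[ 577.88105306 -141.26319713   32.        ] [ 690.84805493 -126.21672567   42.        ] [ 634.36455399 -133.7399614    37.        ]
well mid cols z32/42: [ 580.41302763 -128.33596043   32.        ] [ 689.21547251 -114.83783915   42.        ]
tee centre [ 640.94549854 -187.33745359    0.        ] elbow [627.78360945 -80.14246921   0.        ]
```

Emit:
jog_arm --pt "-0.001 0.001 0.035" --pt "-0.001 0.001 0.07" --pt "-0.001 0.001 0.1" --pt "-0.001 0.001 0.114" --pt "-0.001 0.001 0.117" --pt "-0.001 0.001 0.117" --pt "-0.001 0.001 0.117" --twist '[0,0,0,0,0,0,0]' --gripper '[40,40,40,40,40,40,40]'

```text
time: 5.37
tcp_pos: [642.5, -186.4, 18.9]
tool_rot: [179.5, 0.1, 97.0]
wrist_force: [-0.3, 0.1, -3.8]
finger_gap: 55.6
```

```bash
python3 go.py 641 -187 15 97; python3 - <<'E'
from h import *
print(sensors.get_state()['wrist_force'])
grab('scene','s6')
a=cv2.imread('pics/s6.png')[170:350,120:390]; cv2.imwrite('pics/s6c.png',cv2.resize(a,(800,533),interpolation=2))
E
```

```text
t 5.3667 tcp [ 642.5 -186.4   18.9] rot [1.7953e+02 9.0000e-02 9.7030e+01] shift mm [-0.4 -1.6  3.8] twist 0.001
[-0.26449026  0.12024704 -3.81443014]
```

View pics/s6c.png

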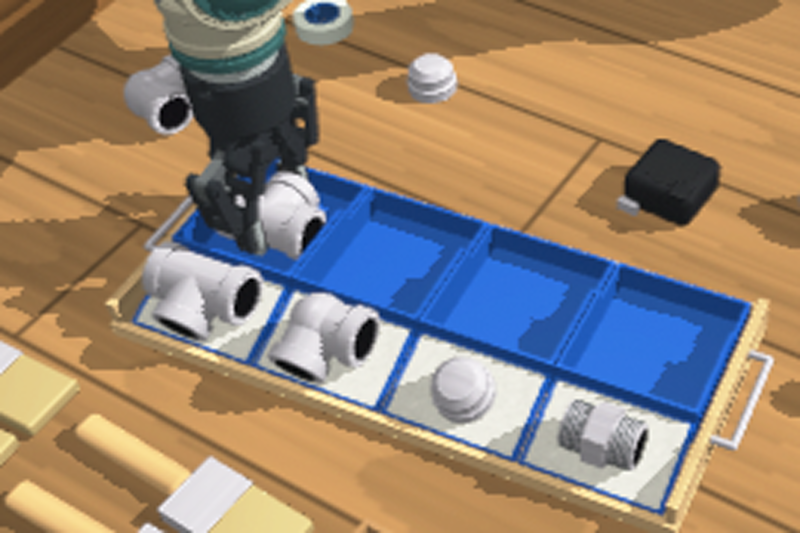

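Emit:
jog_arm --pt "0 0 0.003" --pt "0 0 0.004" --pt "0 0 0.004" --pt "0 0 0.004" --pt "0 0 0.004" --pt "0 0 0.004" --pt "0 0 0.004" --twist '[0,0,0,0,0,0,0]' --gripper '[40,40,40,78,78,78,78]'

```text
time: 6.0
tcp_pos: [643.2, -186.7, 15.9]
tool_rot: [179.4, 0.1, 97.0]
wrist_force: [-0.1, 0.4, 0.3]
finger_gap: 66.8
```

Emit:
jog_arm --pt "0 0 -0.02" --pt "0 0 -0.05" --pt "0 0 -0.09" --pt "0 0 -0.13" --pt "0 0 -0.17" --pt "0 0 -0.2" --pt "0 0 -0.2" --twist '[0,0,0,0,0,0,0]' --gripper '[78,78,78,100,100,100,100]'

```text
time: 6.58
tcp_pos: [643.4, -187.2, 226.0]
tool_rot: [178.7, 0.5, 97.0]
wrist_force: [1.2, 0.7, 1.0]
finger_gap: 85.1
```

```bash
python3 - <<'E'
from h import *
grab('wrist','w7');grab('scene','s7');grab('side','d7')
a=cv2.imread('pics/s7.png')[170:350,120:390]; cv2.imwrite('pics/s7c.png',cv2.resize(a,(800,533),interpolation=2))
s=load('scene0');d=load('side0');print(tri([(s,175,202),(d,448,352)]))
E
python3 go.py 565 -375 220 97
```

```text
[ 567.70302395 -379.81807662   19.96049919]
t 6.7333 tcp [ 641.1 -186.4  215.5] rot [1.7945e+02 1.3000e-01 9.7030e+01] shift mm [-177.9  -98.6   -5. ] twist 0.0
```

View pics/s7c.png

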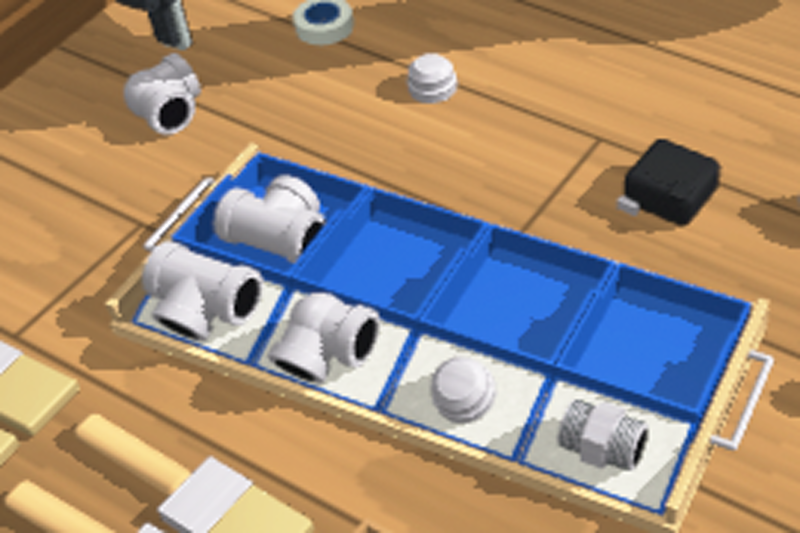

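View pics/w7.png

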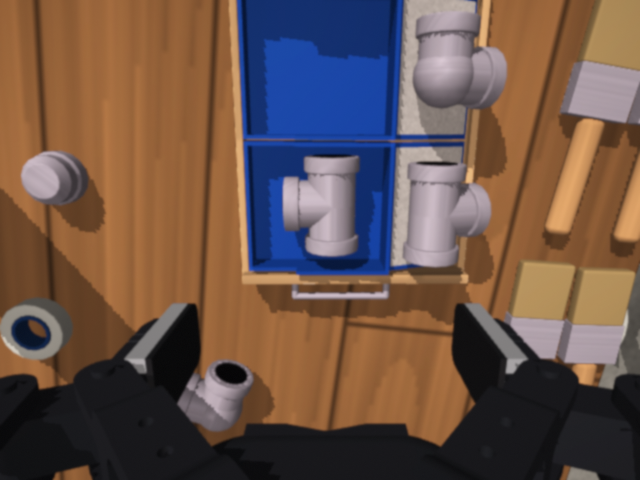

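Tee lies in its bin. Next is the elbow at about (568,-380).

Emit:
jog_arm --pt "-0.015 -0.009 0" --pt "-0.04 -0.024 0" --pt "-0.07 -0.042 0" --pt "-0.1 -0.06 0" --pt "-0.13 -0.078 0" --pt "-0.15 -0.095 0" --pt "-0.16 -0.1 0" --pt "-0.16 -0.1 0" --pt "-0.16 -0.1 0" --twist '[0,0,0,0,0,0,0,0,0]' --gripper '[100,100,100,100,100,100,100,100,100]'

```text
time: 7.48
tcp_pos: [561.4, -356.9, 213.3]
tool_rot: [179.5, 0.0, 97.0]
wrist_force: [-0.1, 0.6, 0.8]
finger_gap: 85.5
```

```bash
python3 - <<'E'
from h import *
grab('wrist','w8')
E
python3 go.py 565 -375 220 97
```

```text
t 7.5333 tcp [ 561.9 -356.2  213.8] rot [1.795e+02 4.000e-02 9.708e+01] shift mm [-19.    0.8  -6.2] twist 0.001
```

View pics/w8.png

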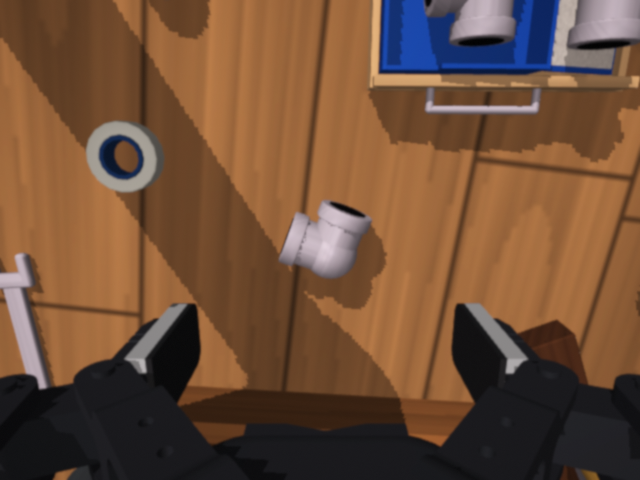

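```bash
python3 - <<'E'
from fit import *
print(fit('elbow',[('w8',(270,190,380,290)),('s7',(155,182,195,222)),('d7',(425,328,475,378))],(567,-378,22)))
print(fit('elbow',[('w8',(270,190,380,290))],(567,-378,22),zfix=22))
E
```

```text
(array([ 571. , -391.1,   21.9,   75.6]), np.float64(0.108))
(array([ 570.1, -389.9,   22. ,   76.2]), np.float64(0.08))
```

View pics/fit_elbow_w8.png

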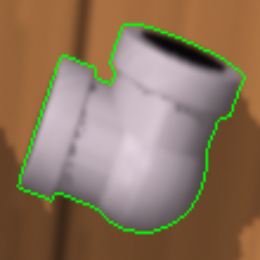

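```bash
python3 go.py 563.5 -384.4 3 76
```

```text
t 7.5333 tcp [ 561.9 -356.2  213.8] rot [1.795e+02 4.000e-02 9.708e+01] shift mm [-28.   -3.8 210.8] twist 0.368
```

Emit:
jog_arm --pt "-0.01 -0.001 0.02" --pt "-0.02 -0.002 0.05" --pt "-0.028 -0.004 0.08" --pt "-0.028 -0.004 0.11" --pt "-0.028 -0.004 0.13" --pt "-0.028 -0.004 0.13" --pt "-0.028 -0.004 0.13" --twist '[0.08,0.18,0.28,0.368,0.368,0.368,0.368]' --gripper '[100,100,100,100,100,100,100]'

```text
time: 8.12
tcp_pos: [563.0, -382.6, 82.7]
tool_rot: [179.7, -0.2, 76.1]
wrist_force: [-0.1, 0.7, 1.4]
finger_gap: 85.5
```

```bash
python3 - <<'E'
from h import *
grab('wrist','w9')
E
python3 go.py 563.5 -384.4 3 76
```

```text
t 8.1667 tcp [ 563.7 -383.5   85.1] rot [ 1.7945e+02 -1.3000e-01  7.6120e+01] shift mm [-1.1 -0.8 82. ] twist 0.002
```

View pics/w9.png

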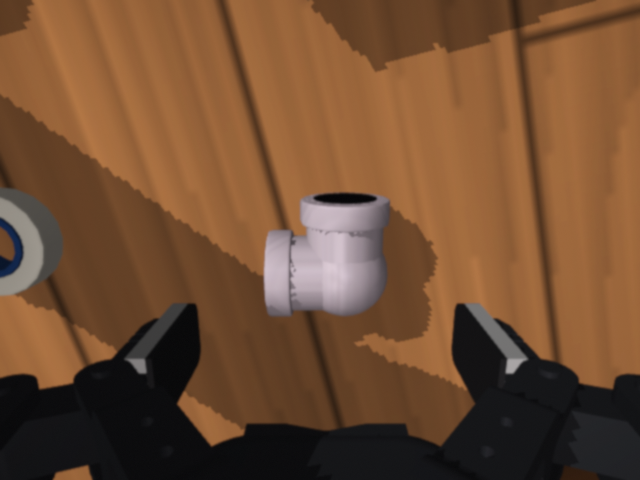

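Aligned: the elbow spans columns 265–387 and the midpoint 326 lies between the fingers. Going down to grip.

Emit:
jog_arm --pt "-0.001 -0.001 0.03" --pt "-0.001 -0.001 0.06" --pt "-0.001 -0.001 0.08" --pt "-0.001 -0.001 0.083" --pt "-0.001 -0.001 0.083" --pt "-0.001 -0.001 0.083" --pt "-0.001 -0.001 0.083" --pt "-0.001 -0.001 0.083" --pt "-0.001 -0.001 0.083" --pt "-0.001 -0.001 0.083" --twist '[0,0,0,0,0,0,0,0,0,0]' --gripper '[100,100,100,100,45,45,45,45,45,45]'

```text
time: 9.0
tcp_pos: [565.1, -385.4, 6.0]
tool_rot: [179.1, 0.0, 76.1]
wrist_force: [1.2, 0.2, 6.8]
finger_gap: 57.8
```

Emit:
jog_arm --pt "0 0 0" --pt "0 0 0" --pt "0 0 -0.03" --pt "0 0 -0.06" --pt "0 0 -0.1" --pt "0 0 -0.13" --pt "0 0 -0.13" --pt "0 0 -0.13" --twist '[0,0,0,0,0,0,0,0]' --gripper '[45,45,45,45,45,45,45,45]'

```text
time: 9.67
tcp_pos: [564.0, -385.5, 138.9]
tool_rot: [178.9, 0.1, 76.1]
wrist_force: [-0.1, -0.4, -2.7]
finger_gap: 58.2
```

```bash
python3 - <<'E'
from h import *
grab('wrist','w10')
print(sensors.get_state()['wrist_force'])
E
python3 go.py 627.5 -84 140 97
```

```text
[ 0.82041502  0.65481781 -3.06585314]
t 9.7167 tcp [ 563.1 -384.8  135.9] rot [1.7912e+02 1.0000e-02 7.6140e+01] shift mm [307.5  -9.5  -4.3] twist -0.364
```

View pics/w10.png

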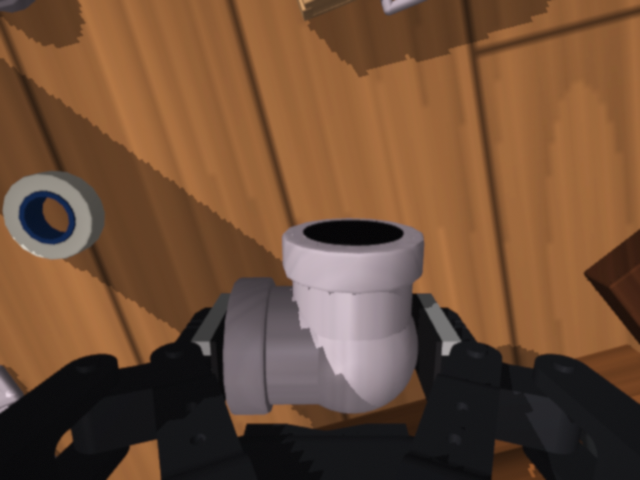

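Emit:
jog_arm --pt "0.02 0 0" --pt "0.055 -0.002 0" --pt "0.093 -0.003 0" --pt "0.131 -0.004 0" --pt "0.169 -0.005 -0.002" --pt "0.207 -0.006 -0.004" --pt "0.245 -0.008 -0.004" --pt "0.28 -0.009 -0.004" --pt "0.3 -0.0095 -0.004" --pt "0.3075 -0.0095 -0.004" --twist '[-0.03,-0.08,-0.12,-0.17,-0.22,-0.26,-0.3,-0.34,-0.364,-0.364]' --gripper '[45,45,45,45,45,45,45,45,45,45]'

```text
time: 10.55
tcp_pos: [626.7, -80.2, 136.7]
tool_rot: [179.4, 0.2, 97.3]
wrist_force: [0.3, -0.4, -2.4]
finger_gap: 58.2
```

Emit:
jog_arm --pt "0 0 0" --pt "0 0 0" --twist '[0,0]' --gripper '[45,45]'

```text
time: 10.72
tcp_pos: [625.8, -80.0, 134.3]
tool_rot: [179.7, 0.1, 97.3]
wrist_force: [-0.6, -0.2, -3.0]
finger_gap: 58.3
```

```bash
python3 - <<'E'
from h import *
grab('wrist','w11')
E
python3 go.py 627.5 -84 17 97
```

```text
t 10.7667 tcp [625.9 -80.9 134.9] rot [1.7962e+02 1.5000e-01 9.7220e+01] shift mm [ -3.    0.4 117.9] twist 0.004
```

View pics/w11.png

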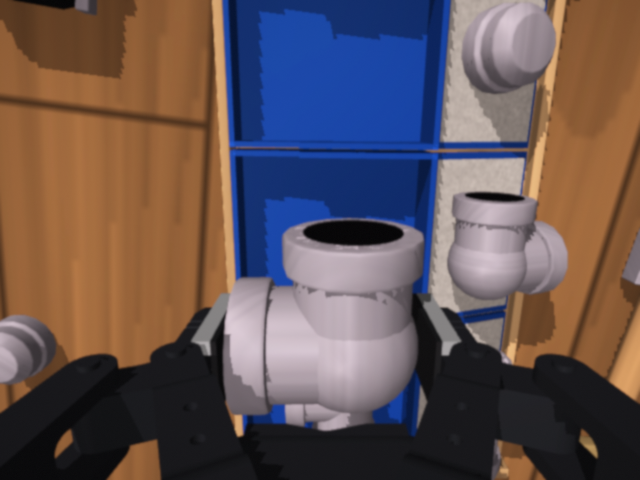

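Emit:
jog_arm --pt "-0.002 0.001 0.03" --pt "-0.003 0.001 0.065" --pt "-0.003 0.001 0.1" --pt "-0.003 0.001 0.116" --pt "-0.003 0.001 0.12" --pt "-0.003 0.001 0.121" --pt "-0.003 0.001 0.121" --pt "-0.003 0.001 0.121" --twist '[0,0,0,0,0,0,0,0]' --gripper '[45,45,45,45,45,45,45,45]'

```text
time: 11.43
tcp_pos: [627.9, -85.2, 13.6]
tool_rot: [179.6, 0.2, 97.1]
wrist_force: [-0.1, 0.2, -3.0]
finger_gap: 58.1
```

```bash
python3 go.py 627.5 -84 15 97
```

```text
t 11.4333 tcp [627.9 -85.2  13.6] rot [1.7962e+02 1.6000e-01 9.7120e+01] shift mm [ 1.2 -0.2 -1.4] twist 0.002
```

Emit:
jog_arm --pt "0 0 0.0015" --pt "0 0 0.0015" --pt "0 0 0.0015" --pt "0 0 0.0015" --pt "0 0 0.0015" --pt "0 0 0.0015" --pt "0 0 0.0015" --twist '[0,0,0,0,0,0,0]' --gripper '[45,45,78,78,78,78,78]'

```text
time: 12.02
tcp_pos: [627.9, -85.3, 12.0]
tool_rot: [179.6, 0.2, 97.1]
wrist_force: [-0.3, -0.4, -0.2]
finger_gap: 66.7
```

Emit:
jog_arm --pt "0 0 -0.02" --pt "0 0 -0.05" --pt "0 0 -0.09" --pt "0 0 -0.13" --pt "0 0 -0.17" --pt "0 0 -0.2" --pt "0 0 -0.2" --twist '[0,0,0,0,0,0,0]' --gripper '[78,78,78,100,100,100,100]'

```text
time: 12.6
tcp_pos: [628.9, -85.3, 221.3]
tool_rot: [178.9, 0.4, 97.1]
wrist_force: [0.9, -0.1, 1.0]
finger_gap: 85.3
```

```bash
python3 - <<'E'
from h import *
grab('wrist','w12');grab('scene','s12');grab('side','d12')
a=cv2.imread('pics/s12.png')[170:350,120:390]; cv2.imwrite('pics/s12c.png',cv2.resize(a,(800,533),interpolation=2))
s=load('s12');d=load('d12');print(tri([(s,464,326),(d,267,190)]))
E
python3 go.py 570 400 230 97
```

```text
[573.78303854 392.09292874  20.82267725]
t 12.75 tcp [626.4 -84.8 211.4] rot [1.7965e+02 1.5000e-01 9.7110e+01] shift mm [488.    4.2 -19.9] twist 0.002
```

View pics/s12c.png

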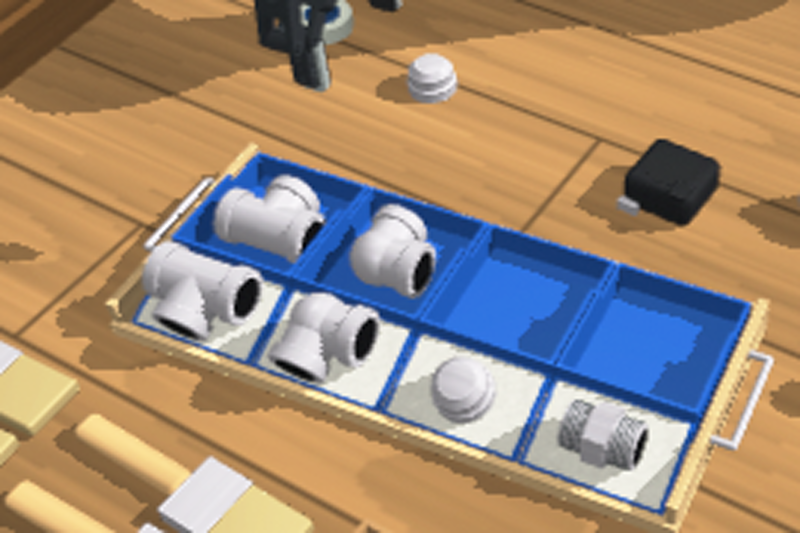

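View pics/w12.png

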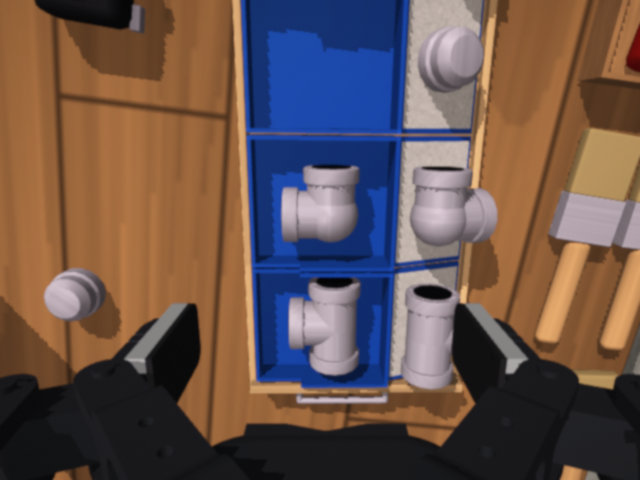

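Emit:
jog_arm --pt "0.02 0 -0.005" --pt "0.055 0 -0.01" --pt "0.093 0 -0.015" --pt "0.131 0 -0.02" --pt "0.17 0 -0.02" --pt "0.21 0 -0.02" --pt "0.25 0 -0.02" --pt "0.29 0 -0.02" --pt "0.33 0 -0.02" --pt "0.37 0 -0.02" --twist '[0,0,0,0,0,0,0,0,0,0]' --gripper '[100,100,100,100,100,100,100,100,100,100]'

```text
time: 13.58
tcp_pos: [579.2, 284.0, 227.7]
tool_rot: [179.9, 0.2, 97.1]
wrist_force: [1.0, -0.8, -0.2]
finger_gap: 85.9
```

Emit:
jog_arm --pt "0.03 0 0" --pt "0.06 0 0" --pt "0.09 0 0" --pt "0.11 0 0" --pt "0.12 0 0" --pt "0.12 0 0" --pt "0.12 0 0" --twist '[0,0,0,0,0,0,0]' --gripper '[100,100,100,100,100,100,100]'

```text
time: 14.17
tcp_pos: [564.3, 402.4, 225.7]
tool_rot: [180.0, 0.3, 97.1]
wrist_force: [0.3, -0.4, 0.1]
finger_gap: 85.4
```

```bash
python3 - <<'E'
from h import *
grab('wrist','w13')
c=load('w13'); print(proj(c,(574,392,20)))
E
python3 go.py 570 400 230 97
```

```text
[336.20648831 220.35773942]
t 14.2167 tcp [564.7 401.8 226.3] rot [179.94   0.29  97.05] shift mm [-2.5  5.  -3.7] twist 0.001
```

View pics/w13.png

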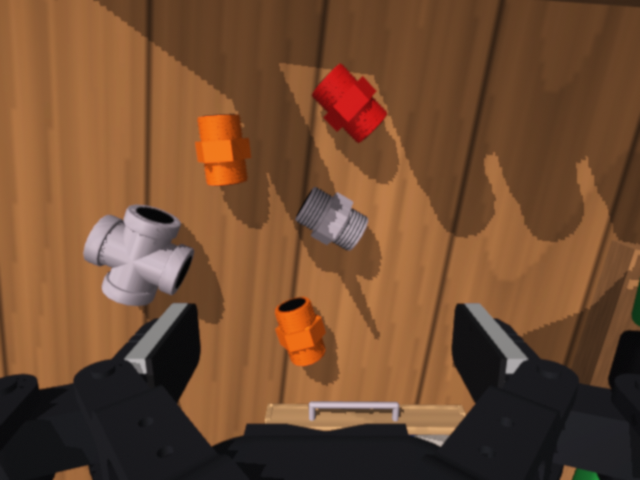

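```bash
python3 - <<'E'
from fit import *
print(fit('nipple',[('w13',(285,175,380,260)),('s12',(444,306,485,346)),('d12',(252,178,281,201))],(572,392,19),yaws=range(0,180,30)))
print(fit('nipple',[('w13',(285,175,380,260))],(572,392,19),zfix=19,yaws=range(0,180,30)))
c=load('w13')
for u,v in [(350,103),(302,330),(222,150)]: print(onz(c,u,v,20))
print(onz(c,309,207,18),onz(c,354,236,18))
E
```

```text
(array([571. , 392.8,  20.2,  65.9]), np.float64(0.154))
(array([569.7, 392.6,  19. ,  67. ]), np.float64(0.077))
[572.3915736  486.67992017  20.        ]
[556.56119412 287.19480647  20.        ]
[475.07311606 438.13569996  20.        ]
[549.92427039 400.1093933   18.        ] [591.01449049 379.85301492  18.        ]
```

View pics/fit_nipple_w13.png

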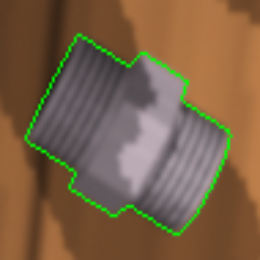

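```bash
python3 go.py 570 392.6 2 67
```

```text
t 14.2167 tcp [564.7 401.8 226.3] rot [179.94   0.29  97.05] shift mm [ -8.7   3.9 224.3] twist 0.525
```

Emit:
jog_arm --pt "-0.003 0.001 0.02" --pt "-0.006 0.003 0.05" --pt "-0.009 0.004 0.08" --pt "-0.009 0.004 0.11" --pt "-0.009 0.004 0.13" --pt "-0.009 0.004 0.14" --pt "-0.009 0.004 0.14" --pt "-0.009 0.004 0.14" --twist '[0.09,0.2,0.31,0.42,0.525,0.525,0.525,0.525]' --gripper '[100,100,100,100,100,100,100,100]'

```text
time: 14.88
tcp_pos: [570.7, 392.0, 87.4]
tool_rot: [179.8, 0.2, 67.1]
wrist_force: [-0.8, -0.2, 0.6]
finger_gap: 85.6
```

```bash
python3 - <<'E'
from h import *
grab('wrist','w14')
E
python3 go.py 570 392.6 2 67
```

```text
t 14.9333 tcp [571.1 392.6  88.7] rot [1.797e+02 8.000e-02 6.707e+01] shift mm [-0.3 -1.4 86.7] twist 0.001
```

View pics/w14.png

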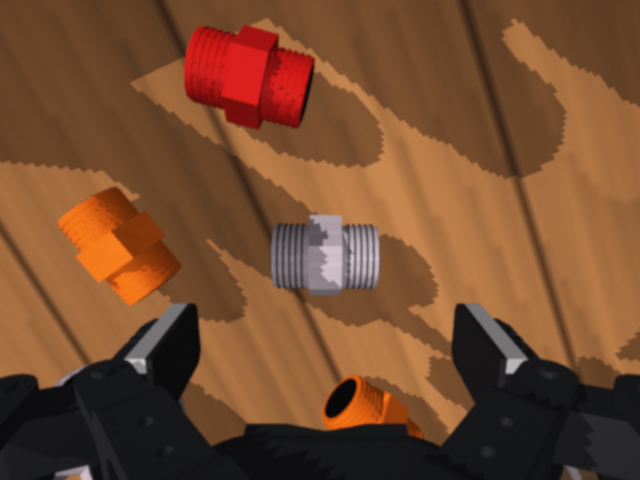

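Emit:
jog_arm --pt "0 -0.001 0.03" --pt "0 -0.001 0.065" --pt "0 -0.001 0.083" --pt "0 -0.001 0.087" --pt "0 -0.001 0.087" --pt "0 -0.001 0.087" --pt "0 -0.001 0.087" --pt "0 -0.001 0.087" --pt "0 -0.001 0.087" --pt "0 -0.001 0.087" --twist '[0,0,0,0,0,0,0,0,0,0]' --gripper '[100,100,100,100,40,40,40,40,40,40]'

```text
time: 15.77
tcp_pos: [572.2, 393.7, 5.4]
tool_rot: [179.5, -0.2, 67.1]
wrist_force: [0.2, -0.2, 6.1]
finger_gap: 52.2
```

Emit:
jog_arm --pt "0 0 0" --pt "0 0 0" --pt "0 0 -0.03" --pt "0 0 -0.06" --pt "0 0 -0.1" --pt "0 0 -0.13" --pt "0 0 -0.14" --pt "0 0 -0.14" --twist '[0,0,0,0,0,0,0,0]' --gripper '[40,40,40,40,40,40,40,40]'

```text
time: 16.43
tcp_pos: [572.1, 394.6, 149.5]
tool_rot: [179.3, -0.5, 67.1]
wrist_force: [0.5, -0.5, -2.0]
finger_gap: 52.1
```

```bash
python3 - <<'E'
from h import *
grab('wrist','w15')
print(sensors.get_state()['wrist_force'])
E
python3 go.py 602 134 145 97
```

```text
[-0.1078423   0.21794402 -2.57595527]
t 16.4833 tcp [571.2 393.9 145.8] rot [179.45  -0.27  67.09] shift mm [-227.4  129.6    1. ] twist -0.522
```

View pics/w15.png

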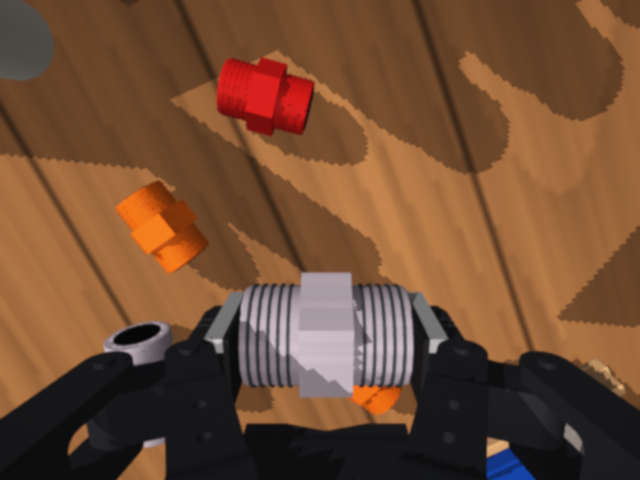

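Held level by its ends. Moving to the nipple bin.

Emit:
jog_arm --pt "-0.018 0.01 0" --pt "-0.048 0.027 0" --pt "-0.08 0.046 0" --pt "-0.112 0.064 0" --pt "-0.144 0.082 0" --pt "-0.176 0.1 0" --pt "-0.205 0.117 0" --pt "-0.222 0.127 0" --pt "-0.2275 0.1295 0" --pt "-0.2275 0.1295 0" --twist '[-0.05,-0.11,-0.17,-0.23,-0.3,-0.36,-0.42,-0.48,-0.522,-0.522]' --gripper '[40,40,40,40,40,40,40,40,40,40]'

```text
time: 17.32
tcp_pos: [600.7, 131.6, 142.2]
tool_rot: [179.7, 0.1, 96.9]
wrist_force: [-0.3, -0.4, -1.8]
finger_gap: 52.0
```

Emit:
jog_arm --pt "0 0 0" --pt "0 0 0" --twist '[0,0]' --gripper '[40,40]'

```text
time: 17.48
tcp_pos: [599.5, 131.9, 139.3]
tool_rot: [180.0, 0.1, 96.9]
wrist_force: [1.1, 0.1, -1.9]
finger_gap: 52.2
```

```bash
python3 - <<'E'
from h import *
grab('wrist','w16');grab('scene','s16')
a=cv2.imread('pics/s16.png')[170:350,180:450]; cv2.imwrite('pics/s16c.png',cv2.resize(a,(800,533),interpolation=2))
E
python3 go.py 602 134 17 97
```

```text
t 17.5833 tcp [600.1 132.4 140.7] rot [1.7986e+02 6.0000e-02 9.6930e+01] shift mm [  1.5   1.8 123.7] twist -0.001
```

View pics/w16.png

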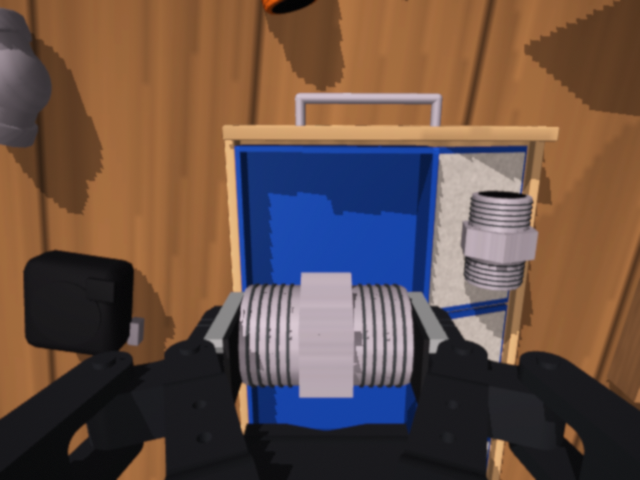

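View pics/s16c.png

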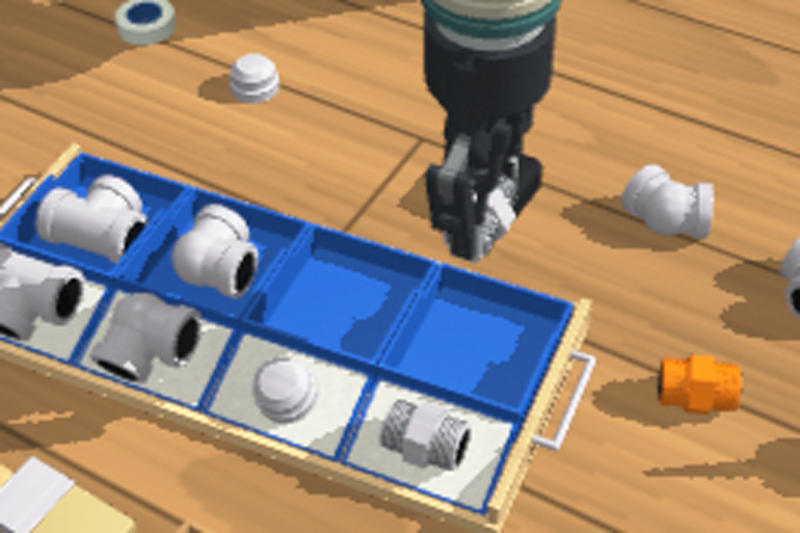

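```bash
python3 - <<'E'
from h import *
c=load('w16')
A=onz(c,241,150,32);B=onz(c,435,150,42);print(A,B)
ex=np.array([np.cos(np.radians(7)),np.sin(np.radians(7)),0]);ey=np.array([-ex[1],ex[0],0])
print((A+B)/2-50*ey)
E
```

```text
[544.00879637 178.41059783  32.        ] [652.75650154 192.12559512  42.        ]
[604.47611612 135.64078889  37.        ]
```

Emit:
jog_arm --pt "0.002 0.002 0.03" --pt "0.002 0.002 0.065" --pt "0.002 0.002 0.1" --pt "0.002 0.002 0.118" --pt "0.002 0.002 0.124" --pt "0.002 0.002 0.124" --pt "0.002 0.002 0.124" --pt "0.002 0.002 0.124" --twist '[0,0,0,0,0,0,0,0]' --gripper '[40,40,40,40,40,40,40,40]'

```text
time: 18.25
tcp_pos: [602.5, 135.1, 17.4]
tool_rot: [179.8, 0.1, 97.0]
wrist_force: [0.1, 0.1, -0.9]
finger_gap: 52.6
```

Emit:
jog_arm --pt "0 0 0.002" --pt "0 0 0.003" --pt "0 0 0.003" --pt "0 0 0.003" --pt "0 0 0.003" --pt "0 0 0.003" --pt "0 0 0.003" --twist '[0,0,0,0,0,0,0]' --gripper '[40,40,40,75,75,75,75]'

```text
time: 18.83
tcp_pos: [602.7, 135.1, 14.7]
tool_rot: [179.8, 0.1, 97.0]
wrist_force: [-0.6, 0.1, 0.3]
finger_gap: 64.1
```

Emit:
jog_arm --pt "0 0 -0.02" --pt "0 0 -0.05" --pt "0 0 -0.09" --pt "0 0 -0.13" --pt "0 0 -0.17" --pt "0 0 -0.2" --pt "0 0 -0.2" --twist '[0,0,0,0,0,0,0]' --gripper '[75,75,75,100,100,100,100]'

```text
time: 19.42
tcp_pos: [604.3, 135.6, 224.1]
tool_rot: [178.9, 0.0, 97.0]
wrist_force: [0.9, 0.1, 1.2]
finger_gap: 85.5
```

```bash
python3 - <<'E'
from fit import *
grab('wrist','w17');grab('scene','s17');grab('side','d17')
a=cv2.imread('pics/s17.png')[170:350,180:450]; cv2.imwrite('pics/s17c.png',cv2.resize(a,(800,533),interpolation=2))
print(fit('cap',[('w1',(222,296,272,345)),('w2',(320,296,368,345))],(420,-186,14),zfix=14,yaws=[0]))
print(fit('cap',[('s17',(252,183,280,207)),('d17',(318,310,352,342))],(420,-186,14),zfix=14,yaws=[0]))
E
python3 go.py 420 -160 220 97
```

```text
(array([ 420.6, -191.7,   14. ,    4. ]), np.float64(0.168))
(array([ 423.5, -192.7,   14. ,    5.5]), np.float64(0.213))
t 19.5667 tcp [601.8 135.2 214.3] rot [1.7977e+02 6.0000e-02 9.6950e+01] shift mm [-271.  -216.1   -6.3] twist -0.001
```

View pics/s17c.png

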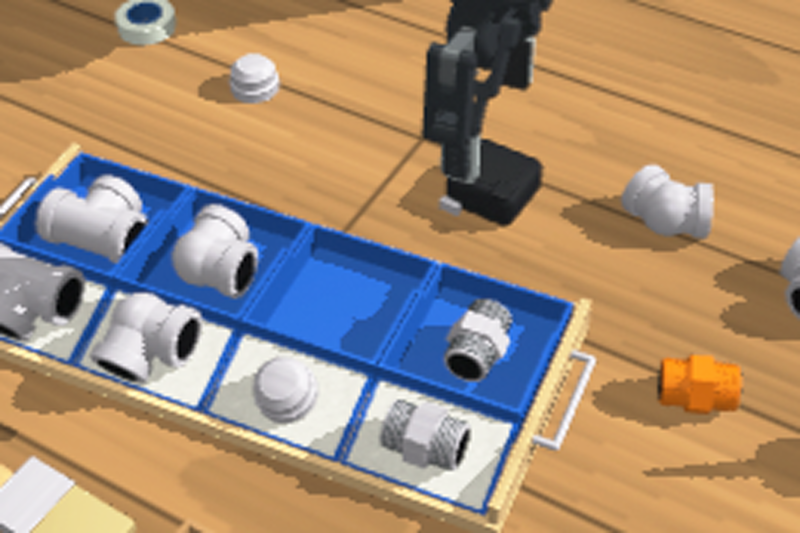

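View pics/w17.png

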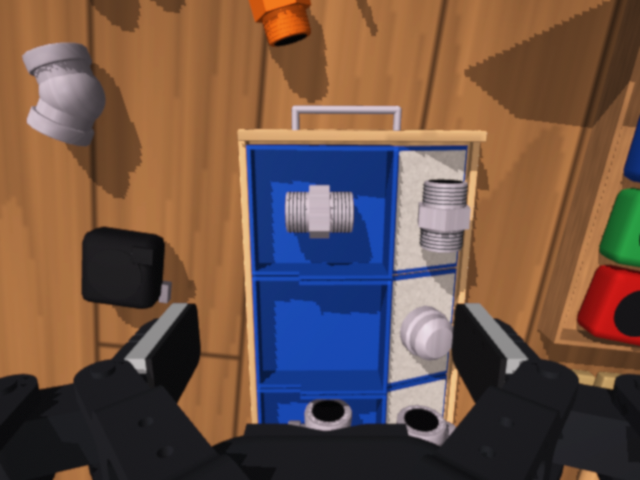

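Emit:
jog_arm --pt "-0.015 -0.012 0" --pt "-0.045 -0.036 0" --pt "-0.075 -0.06 0" --pt "-0.105 -0.084 0" --pt "-0.135 -0.108 0" --pt "-0.165 -0.132 0" --pt "-0.195 -0.156 0" --pt "-0.225 -0.18 0" --pt "-0.255 -0.204 0" --pt "-0.275 -0.216 0" --twist '[0,0,0,0,0,0,0,0,0,0]' --gripper '[100,100,100,100,100,100,100,100,100,100]'

```text
time: 20.4
tcp_pos: [418.0, -165.8, 211.8]
tool_rot: [180.0, -0.0, 96.9]
wrist_force: [0.7, 0.8, 0.4]
finger_gap: 85.3
```

Emit:
jog_arm --pt "0 0 0.02" --pt "0 0 0.05" --pt "0 0 0.07" --pt "0 0 0.07" --pt "0 0 0.07" --twist '[0,0,0,0,0]' --gripper '[100,100,100,100,100]'

```text
time: 20.82
tcp_pos: [416.9, -165.3, 140.0]
tool_rot: [-179.8, -0.2, 96.9]
wrist_force: [0.4, -0.1, 0.0]
finger_gap: 85.3
```

```bash
python3 - <<'E'
from h import *
grab('wrist','w18')
print(proj(load('w18'),(421,-192,14)))
E
python3 go.py 421 -192 2 97
```

```text
[328.43545866 270.83280091]
t 20.8667 tcp [ 417.9 -165.6  141.7] rot [-1.7998e+02 -5.0000e-02  9.6860e+01] shift mm [-26.7  -0.  139.7] twist -0.002
```

View pics/w18.png

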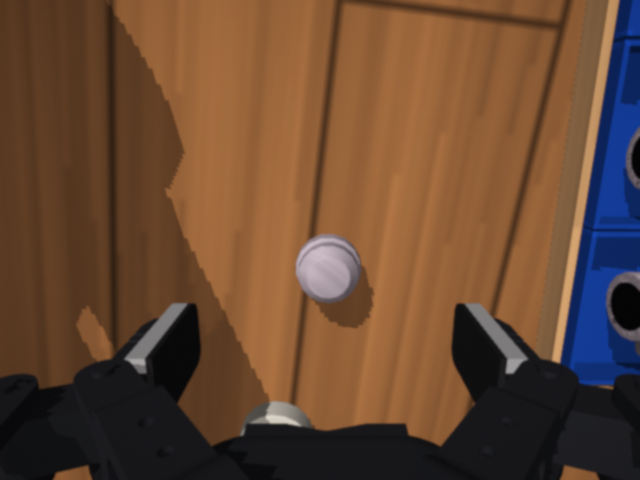

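Emit:
jog_arm --pt "-0.015 0 0.03" --pt "-0.0265 0 0.065" --pt "-0.0265 0 0.1" --pt "-0.0265 0 0.13" --pt "-0.0265 0 0.14" --pt "-0.0265 0 0.14" --pt "-0.0265 0 0.14" --pt "-0.0265 0 0.14" --pt "-0.0265 0 0.14" --pt "-0.0265 0 0.14" --twist '[0,0,0,0,0,0,0,0,0,0]' --gripper '[100,100,100,100,100,100,60,30,30,30]'

```text
time: 21.7
tcp_pos: [422.4, -192.5, 4.2]
tool_rot: [179.8, 0.1, 96.9]
wrist_force: [-4.4, 2.7, 11.4]
finger_gap: 41.9
```

Emit:
jog_arm --pt "0 0 0" --pt "0 0 0" --pt "0 0 0" --pt "0 0 0" --pt "0 0 -0.03" --pt "0 0 -0.06" --pt "0 0 -0.1" --pt "0 0 -0.13" --pt "0 0 -0.14" --pt "0 0 -0.14" --twist '[0,0,0,0,0,0,0,0,0,0]' --gripper '[30,30,30,30,30,30,30,30,30,30]'

```text
time: 22.53
tcp_pos: [423.3, -193.1, 147.0]
tool_rot: [179.6, 0.3, 96.9]
wrist_force: [0.4, 0.8, -1.5]
finger_gap: 41.5
```

```bash
python3 - <<'E'
from h import *
grab('wrist','w19')
print(sensors.get_state()['wrist_force'])
E
python3 go.py 615.5 27.5 145 97
```

```text
[-0.00627499  0.14705687 -2.14636127]
t 22.5833 tcp [ 422.2 -192.5  144.3] rot [1.7978e+02 1.2000e-01 9.6870e+01] shift mm [195.3 218.2  -0.3] twist -0.002
```

View pics/w19.png

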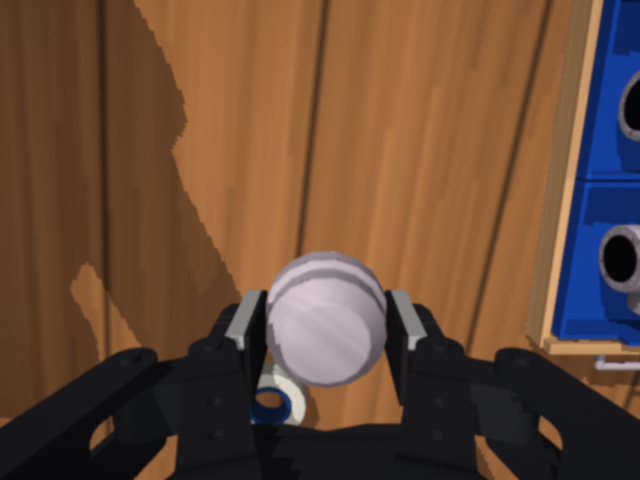

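Emit:
jog_arm --pt "0.013 0.015 0" --pt "0.036 0.041 0" --pt "0.062 0.069 0" --pt "0.088 0.098 0" --pt "0.114 0.127 0" --pt "0.14 0.156 0" --pt "0.166 0.185 0" --pt "0.185 0.207 0" --pt "0.195 0.218 0" --pt "0.195 0.218 0" --twist '[0,0,0,0,0,0,0,0,0,0]' --gripper '[30,30,30,30,30,30,30,30,30,30]'

```text
time: 23.42
tcp_pos: [615.2, 30.0, 140.2]
tool_rot: [-179.9, 0.0, 97.1]
wrist_force: [-0.4, 0.2, -1.4]
finger_gap: 41.3
```

Emit:
jog_arm --pt "0 0 0" --pt "0 0 0" --twist '[0,0]' --gripper '[30,30]'

```text
time: 23.58
tcp_pos: [613.6, 29.8, 136.9]
tool_rot: [-179.6, 0.0, 97.1]
wrist_force: [-0.5, 0.5, -1.2]
finger_gap: 41.5
```

```bash
python3 - <<'E'
from h import *
grab('wrist','w20');grab('scene','s20')
a=cv2.imread('pics/s20.png')[140:340,180:450]; cv2.imwrite('pics/s20c.png',cv2.resize(a,(800,593),interpolation=2))
E
python3 go.py 615.5 27.5 15 97
```

```text
t 23.6833 tcp [614.2  29.1 138.8] rot [-1.7975e+02  3.0000e-02  9.7010e+01] shift mm [ -1.7   1.6 123.8] twist 0.0
```

View pics/w20.png

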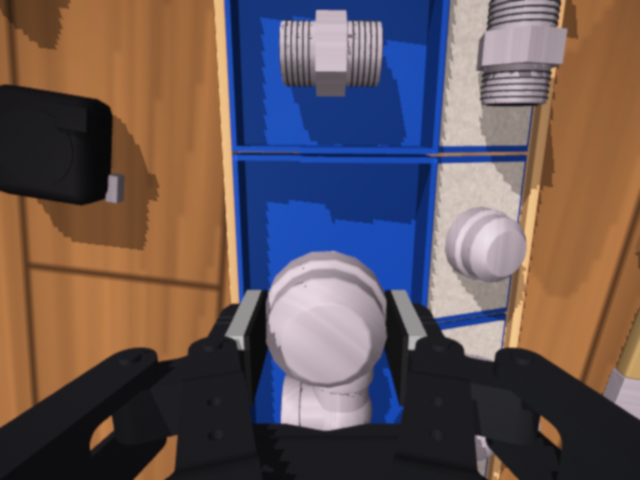

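View pics/s20c.png

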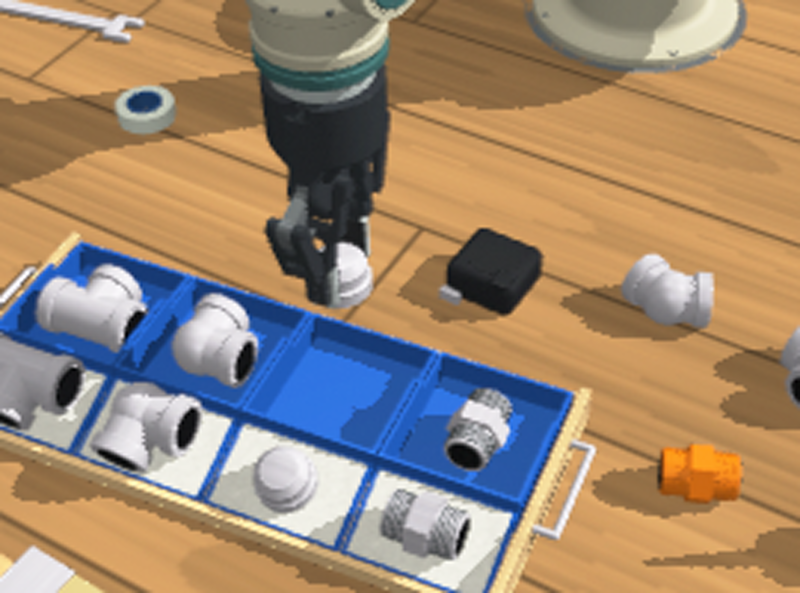

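Emit:
jog_arm --pt "-0.002 0.002 0.03" --pt "-0.002 0.002 0.065" --pt "-0.002 0.002 0.1" --pt "-0.002 0.002 0.118" --pt "-0.002 0.002 0.124" --pt "-0.002 0.002 0.124" --pt "-0.002 0.002 0.124" --pt "-0.002 0.002 0.124" --twist '[0,0,0,0,0,0,0,0]' --gripper '[30,30,30,30,30,30,30,30]'

```text
time: 24.35
tcp_pos: [616.1, 26.7, 15.5]
tool_rot: [-179.8, 0.0, 97.0]
wrist_force: [-0.8, -0.1, -1.1]
finger_gap: 41.4
```

Emit:
jog_arm --pt "0 0 0.002" --pt "0 0 0.002" --pt "0 0 0.002" --pt "0 0 0.002" --pt "0 0 0.002" --pt "0 0 0.002" --pt "0 0 0.002" --pt "0 0 0.002" --twist '[0,0,0,0,0,0,0,0]' --gripper '[30,30,30,50,65,70,70,70]'

```text
time: 25.02
tcp_pos: [616.3, 26.7, 13.7]
tool_rot: [-179.8, 0.0, 97.0]
wrist_force: [0.8, 0.9, 0.4]
finger_gap: 59.9
```

Emit:
jog_arm --pt "0 0 -0.02" --pt "0 0 -0.05" --pt "0 0 -0.09" --pt "0 0 -0.13" --pt "0 0 -0.17" --pt "0 0 -0.21" --pt "0 0 -0.25" --pt "0 0 -0.25" --pt "0 0 -0.25" --pt "0 0 -0.25" --twist '[0,0,0,0,0,0,0,0,0,0]' --gripper '[70,70,70,100,100,100,100,100,100,100]'

```text
time: 25.85
tcp_pos: [616.7, 27.0, 262.9]
tool_rot: [-179.8, 0.0, 97.0]
wrist_force: [-0.8, 0.4, -0.7]
finger_gap: 85.4
```

```bash
python3 - <<'E'
from h import *
grab('wrist','w21');grab('scene','s21');grab('side','d21')
a=cv2.imread('pics/s21.png')[170:370,140:540]; cv2.imwrite('pics/s21c.png',cv2.resize(a,(800,400),interpolation=2))
a=cv2.imread('pics/d21.png')[160:360,200:480]; cv2.imwrite('pics/d21c.png',cv2.resize(a,(800,571),interpolation=2))
E
```

```text
(no output)
```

View pics/w21.png

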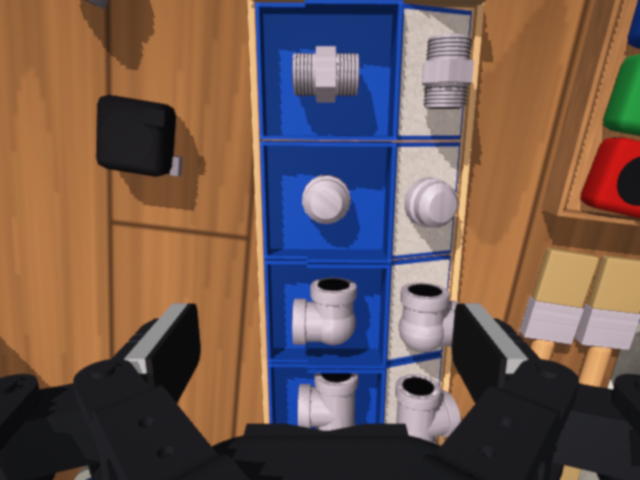

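View pics/s21c.png

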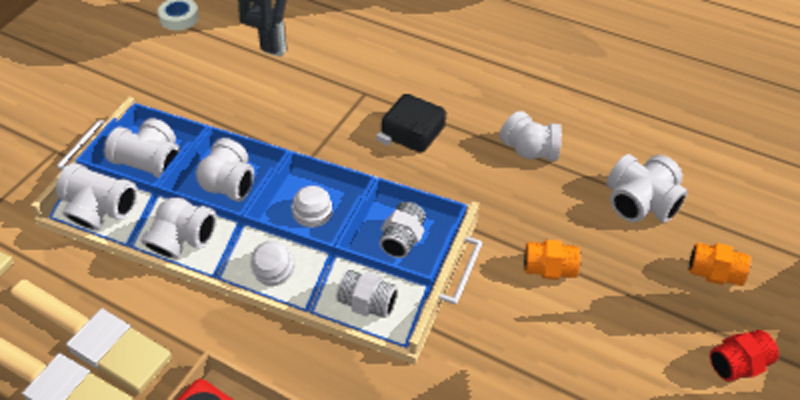

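View pics/d21c.png

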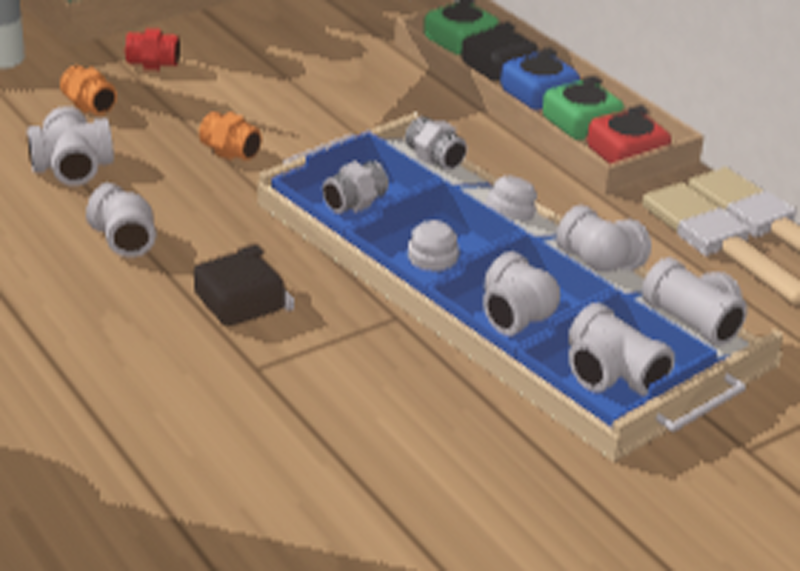

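All four fittings lie flat in their matching bins (w21: nipple (326,73), cap (326,198), elbow (326,315), tee (330,400)). The look-alikes haven't moved and the gripper is clear.

```bash
python3 - <<'E'
from h import *
for f in ('scene','side'):
    a=cv2.imread(f'pics/{f}0.png').astype(int);b=cv2.imread(f'pics/{"s21" if f=="scene" else "d21"}.png').astype(int)
    for n,(x0,y0,x1,y1) in ({'bend':(385,222,425,255),'cross':(440,243,485,282)} if f=='scene' else {'bend':(228,222,258,252),'cross':(208,195,242,226)}).items(): print(f,n,abs(a-b)[y0:y1,x0:x1].mean().round(2))
print(ctrl.hand_in())
E
```

```text
scene bend 0.72
scene cross 0.76
side bend 0.39
side cross 0.41
the job is handed in; nothing more can be done
None
```

The tee, elbow, hex nipple and cap are each in the bin with the matching sample, and I handed the job in at about 26 s of the 106 s allowed.

- **Placement:** The last wrist, scene and side views show all four lying flat on their bin floors, the cap mouth down. The gripper was open and clear, with the fingertips at about z = 263 mm.
- **Look-alikes:** The cross and bend45 areas match the first pictures, with a mean pixel difference below 1. The orange and red nipple look-alikes were not touched.
- **Forces:** The highest wrist force in the readings I took was about 12 N, and I saw no sign of hard contact. I sampled only at the end of each move.
- **Disagreements:**
  - The finger gap read 1–2 mm under nominal on the tee, elbow and nipple. On the cap it read about 41.5 mm, between the 40 mm body and the 45 mm bead, but the hold was secure.
  - The height fitted from the images came out about 5 mm low for the tee and 7 mm low for the cap. For those I used the given heights; the elbow and nipple fits agreed with the text.
  - The measured tool position wandered by 1–4 mm from the target, without consequence.

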